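Snug up the screw prop under a breadboard with a tommy bar

ROBOT

A 6-joint arm with a two-finger parallel gripper is mounted at the origin on a cart in front of the work surface, level with it; the furniture and walls round the work are solid. World frame = base frame: x ahead of the robot, y to its left, z up, the work surface at z = 0. Lengths are in m, angles in degrees, forces in N, time in s.
With the tool pointing down it reaches from about 0.375 to 0.9 m from the base axis. Payload 3.1 kg.
Tool frame: the origin (TCP) lies on the centre line of the jaws, within the pads' length; the fingertips stand 8 mm ahead of it and the grasp point (between the pads) lies 11 mm behind it; y points along the fingers, x is the direction in which the jaws open and shut, and the axes are right-handed (so a half turn about y gives the same grasp; the last joint's range is limited). The gripper opens to 87 mm and grips with 3 to 60 N. Pads are 19 mm wide; open, the fingers measure 117 mm over their backs; the gripper's body (75 mm by 190 mm) begins 51 mm behind the grasp point.
Start: joints at [60.017, 30.224, 82.088, -0, 67.689, -10.227], TCP at [0.211, 0.588, 0.202] pointing down, gripper open.
Joint ranges: [-176.69, 176.69], [-43.24, 126.21], [12.49, 139.97], [-82, 262], [0, 151.66], [-163.58, 163.58]. Speed limits (degrees/s): [159.86, 159.86, 180, 180, 180, 180].

INTERFACE

Orientations are given as a 3x3 rotation matrix whose columns are the frame's x, y, z axes.
In Python, from rig import read_state, imaging, job, spotter gives the robot as it stands.
- The arm moves only by the tool apply_moves, never from a script. Its argument "steps" is a list of rows, each an object of numbers: "x", "y", "z": the shift along the world's x, y, z in mm; "spin": the turn about the world's z in rad. In form: [{"x": .., "y": .., "z": .., "spin": ..}, ...]. A call has 1 to 12 rows; each row shifts and turns the pose as measured when the row begins; what a row does not reach is not made up. A row lasts 1/10 s, in which the tool goes at most 50 mm and 8.59 degrees, less where a joint would pass 70% of its speed; a pose out of reach is approached as far as the arm can. A call is refused whole if a number of a shift passes 50 or a number of a turn 0.15, either way. A call with a gripper value outside its range is refused whole. "grip" is the finger opening in mm, from 0 to 87, set as the call begins (left out, the last holds). The fingers move at their own pace and stop on an object; the grip force is fixed at half the most. Time passes only in rows, so rows that do not move let the fingers close. It gives the time, the measured TCP pose, the force and the opening at its end, in the units of the state.
- read_state(): the state, without advancing time (a new reading comes with each control period).
- imaging.capture(name): name is "side" or "top"; returns the picture (400x640x3 uint8, red, green, blue); there is no depth.
- imaging.camera_params(name): a dict with "fov_y" (degrees; the focal length in pixels is half the picture's height over the tangent of half this angle, whatever the lens; pixels are square), "cx", "cy" (the principal point, pixels), "dist" ([k1, k2, p1, p2, k3] as OpenCV has them; the pictures are not rectified), "R" (3x3) and "t" (3): a world point X has camera coordinates R X + t. Camera axes: x right, y down, z forward; pixel columns grow to the right and rows downward; lengths in m; the calibration is good to about 2 mm. A picture is of the moment at which its call begins. camera_params takes no time and is no camera call.
- job.hand_in(): hands the job in, once; it reports no verdict.
Trained networks look in the newest picture that a camera, given by its name, has taken for a name from the list of things; names that differ only in an ending like _2 or _b are one class to them, and where a whole thing is asked for, a point or a joint stands for the part that bears it (a point fixed in the world has none). Each returns a list of dicts, best first, with "score" (0 to 1); they miss things now and then, are a little off and sometimes report something else, mostly with a low value. They report only what shows in the picture. A call takes as long as a camera call. They do not tell look-alikes from the thing itself.
- spotter.cut_out(name, camera): "mask" (400x640 bool, what is visible of it) and "rect" ([left, top, width, height] in pixels, round what is visible of it).
The state is a dict: "time_s": time; "joint_positions": joint angles; "qvel": joint speeds; "tau": joint torques, N m; "position": TCP position; "tcp_rot": TCP orientation; "force": force on the tool from outside, world axes, zero at the start; "moment": the same for the moment, N m; "opening": opening from 0.0 (shut) to 1.0 (fully open).
Only numpy, scipy, OpenCV 4.12 (cv2) and the standard library are available. Lean on these libraries where they do the work, as an engineer would, in place of code of your own. Each camera call takes 0.05 s, during which the arm holds its last target.

TASK

Take the tommy bar from its holder block and, putting its pin into one collar hole after another as far as the board's edge lets you swing, turn the screw prop's collar anticlockwise (seen from above) until its rubber pad bears firmly on the underside of the little breadboard: you feel the effort at the bar rise clearly, to about 15 N. Turn the collar with the bar only, never force the bar beyond 30 N, leave the things round about alone, and finally stand the bar fully down in its holder again.

Things in the scene. Friction and masses are not known exactly. Their poses are not given: they have to be found in the camera images.
- collar_face (a point): Star-shaped steel collar, 110 mm over six square lobes, flat, partly under the board's front edge. This point: on its upright axis, level with its top face, 30 mm above the table; turns with it. Each lobe has an upright hole, 10 mm diameter, 14 mm deep, open at the top, 43 mm from the axis, at 0, 60, .. 300 degrees from this point's x axis about its z axis (up).
- pad_top (a point): Centre of the top of the black rubber pad (28 mm across) on the prop's spindle, on the collar's axis under the breadboard; rises as the collar turns. It is squashed by only 0.1 to 0.2 mm when it bears firmly.
- board_underside (a point): Point on the collar's axis at the underside of the dark fixed breadboard (130 x 180 x 8 mm, on four legs), 46 mm above the table. x points from the board's front edge to its back: the straight edge lies 15 mm in front (-x), along y. Only holes in front of it are free; the pin cannot pass it. Post mounts up to 63 mm tall stand on the board from 80 mm behind this point.
- bar_handle (a point): Tommy bar, 96 mm long, standing loose and upright in its holder: square dark handle 12 x 12 x 52 mm above a round steel pin of 8 mm diameter, 42 mm long, with a tapered end. This point: middle of the handle, 68 mm above the pin's lower end; z up along the bar, x and y square to the handle's faces. About 70 g.
- bar_tip (a point): Lower end of the bar's pin, on its axis.
- holder_hole0 (a point): Mouth of the vertical hole (9 mm diameter, 25 mm deep) in the middle of the top of the fixed aluminium holder block, 50 x 50 x 30 mm; on the block's top, 30 mm above the table.
- collar: The same collar, origin on its axis at table level. Anticlockwise from above raises the pad, 3 mm a radian; it touches after 2.0 to 2.5 rad, more than one swing. Till then it turns against steady friction, 2 to 4 N at a hole; there the effort jumps to about 7 N and grows by 2.7 N for each mm that the hole moves on. Backs off by itself only until 7 N are left.
- bar: The tommy bar; origin at the lower end of its pin.
- objective_can: Bystander: objective in a clear canister with a black lid, 45 mm across, 64 mm tall; origin under its centre.
- petri: Bystander: petri dish, 60 mm across, 15 mm tall; origin under its centre.
- filter_cube: Bystander: black filter cube, 47 x 38 x 39 mm; origin under its centre.
There are look-alikes about, which are no part of the job. Of the things shaped like the bar, the dark steel one is meant. There is more than one size of the part that bears holder_hole0; the job needs the larger.

How it is judged (in metres and radians):
On the way, in this order (a step that is already met when the one before it is completed fails the run):
1. the bar's pin is in a hole of the collar and turns it (contact force between bar and collar above 2 N and horizontal distance between bar_tip and collar_face below 0.052 m and height (world z) of bar_tip below 0.027 m), for 0.1 s.
2. the pad bears firmly on the board, squashed by at least 0.08 mm (z of pad_top in the frame of board_underside above 8e-05 m), for 0.2 s.
At the end, for the whole second after the job is handed in: The prop's rubber pad bears on the board's underside, squashed by at least 0.08 mm, and the bar stands at rest in the holder's hole, its tip at least 21 of the 25 mm down, within 5 mm of the hole's centre and upright within 0.12 rad (z of pad_top in the frame of board_underside above 8e-05 m and horizontal distance between bar_tip and holder_hole0 below 0.005 m and z of bar_tip in the frame of holder_hole0 below -0.021 m and angle between bar_handle's own z axis and vertical below 0.12 rad and linear speed of bar below 0.02 m/s); the robot touches nothing.
It fails at once if the bar presses on the collar with more than 35 N (contact force between bar and collar above 35 N).
It fails at once if the fingers or the arm push the collar (contact force between any of the fingers, the arm and collar above 1 N).
It fails at once if the canister, the petri dish or the filter cube is shifted by more than 20 mm (distance of any of objective_can, petri, filter_cube from where it was at the start of the episode above 0.02 m).
It also fails if it takes over 72 s, if anything falls off the work surface, if the arm or the gripper's body presses on something with over 40 N, if the wrist force passes 120 N, or if a joint passes its speed limit or range.

## Working session

There is one attempt and no reset: what is moved stays moved. The work goes in short steps, Python scripts to look and compute and a tool call to move; the robot and the scene stay as the last step left them, time stands still between calls to the robot, and variables do not carry over. Pictures are saved under pics/ and viewed, and the job is handed in when it is done.

Besides the shell and the picture viewer there is one more tool, called after "Request:" as name([rows], argument=value, ...), one row to a line, values as JSON. apply_moves: Moves the arm, as the interface text tells. Its arguments: {"type":"object","properties":{"steps":{"type":"array"},"grip":{"type":"number"}},"required":["steps"]}

```bash
ls; mkdir -p pics; python3 - <<'E'
from rig import read_state, imaging, job, spotter
import cv2
for n in ["side","top"]:
    im=imaging.capture(n); cv2.imwrite(f"pics/{n}0.png",im[:,:,::-1])
    print(n,imaging.camera_params(n))
print(read_state())
E
```

```text
pics
side {'fov_y': 52.59752133601773, 'cx': 323.38205645042063, 'cy': 198.46533059158486, 'dist': array([0.00564655, 0.        , 0.        , 0.        , 0.        ]), 'R': array([[-0.89702612, -0.44173364,  0.01468103],
       [-0.15977375,  0.29312336, -0.94262986],
       [ 0.41208796, -0.84790924, -0.33351675]]), 't': array([0.5086967 , 0.13933537, 0.88206981])}
top {'fov_y': 56.08544718645606, 'cx': 320.79880137154026, 'cy': 204.19085284640803, 'dist': array([-0.06824965,  0.        ,  0.        ,  0.        ,  0.        ]), 'R': array([[ 8.57541376e-04, -9.99911924e-01,  1.32442154e-02],
       [-9.96729581e-01, -1.92485839e-03, -8.07863639e-02],
       [ 8.08047418e-02, -1.31316236e-02, -9.96643444e-01]]), 't': array([0.09927165, 0.4855223 , 1.0475921 ])}
{'time_s': 0.1, 'joint_positions': array([ 6.00189777e+01,  3.02739662e+01,  8.21504558e+01, -1.95933250e-03,
        6.76884272e+01, -1.02284274e+01]), 'qvel': array([ 0.03019107, -0.18100754, -0.24831339,  0.01761921, -0.06457191,
        0.00379275]), 'tau': array([-2.92110008e-04, -4.40984774e+01, -1.77150339e+01,  6.34546462e-02,
        5.33878268e-02, -1.80129950e-05]), 'position': array([0.21085861, 0.58760418, 0.20155818]), 'tcp_rot': array([[ 3.37946164e-01, -9.56826027e-04, -9.41164956e-01],
       [ 9.41163435e-01, -1.72184923e-03,  3.37947368e-01],
       [-1.94390099e-03, -9.99998060e-01,  3.18637330e-04]]), 'force': array([-0.78331311, -0.32135076, -0.38633181]), 'moment': array([-0.04137597, -0.04709503,  0.05747354]), 'opening': 1.0013655728416193}
```

View pics/side0.png

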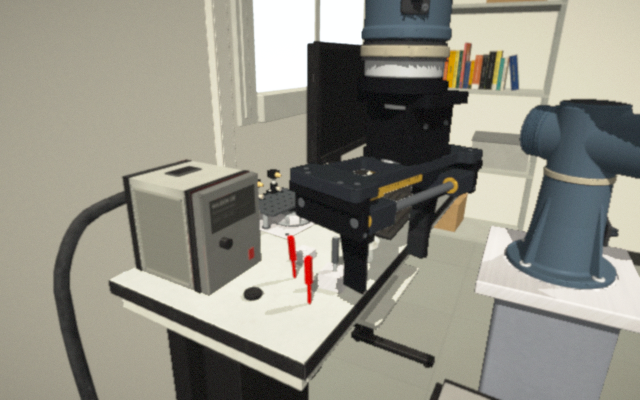

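View pics/top0.png

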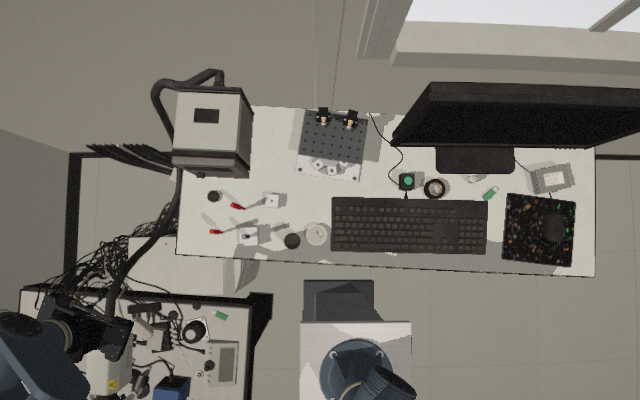

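```bash
python3 - <<'E'
import cv2
im=cv2.imread("pics/top0.png")
c=im[95:265,180:380]; cv2.imwrite("pics/top0c.png",cv2.resize(c,(700,595),interpolation=cv2.INTER_CUBIC))
im=cv2.imread("pics/side0.png")
c=im[150:310,230:430]; cv2.imwrite("pics/side0c.png",cv2.resize(c,(700,560),interpolation=cv2.INTER_CUBIC))
E
cat > h.py <<'E'
import numpy as np, cv2
from rig import read_state, imaging, job, spotter
def K(p):
    f=200/np.tan(np.radians(p['fov_y'])/2); return np.array([[f,0,p['cx']],[0,f,p['cy']],[0,0,1]])
def back(cam,uv,z):
    p=imaging.camera_params(cam)
    n=cv2.undistortPoints(np.array(uv,float).reshape(-1,1,2),K(p),np.array(p['dist'])).reshape(-1,2)
    R,t=p['R'],p['t']; C=-R.T@t
    out=[]
    for a in n:
        d=R.T@np.array([a[0],a[1],1]); out.append(C+d*(z-C[2])/d[2])
    return np.array(out)
def proj(cam,X):
    p=imaging.camera_params(cam)
    return cv2.projectPoints(np.array(X,float).reshape(-1,1,3),cv2.Rodrigues(p['R'])[0],p['t'],K(p),np.array(p['dist']))[0].reshape(-1,2)
def ray(cam,uv):
    p=imaging.camera_params(cam)
    n=cv2.undistortPoints(np.array(uv,float).reshape(-1,1,2),K(p),np.array(p['dist'])).reshape(-1,2)[0]
    d=p['R'].T@np.array([n[0],n[1],1]); return -p['R'].T@p['t'],d/np.linalg.norm(d)
E
```

```text
(no output)
```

View pics/top0c.png

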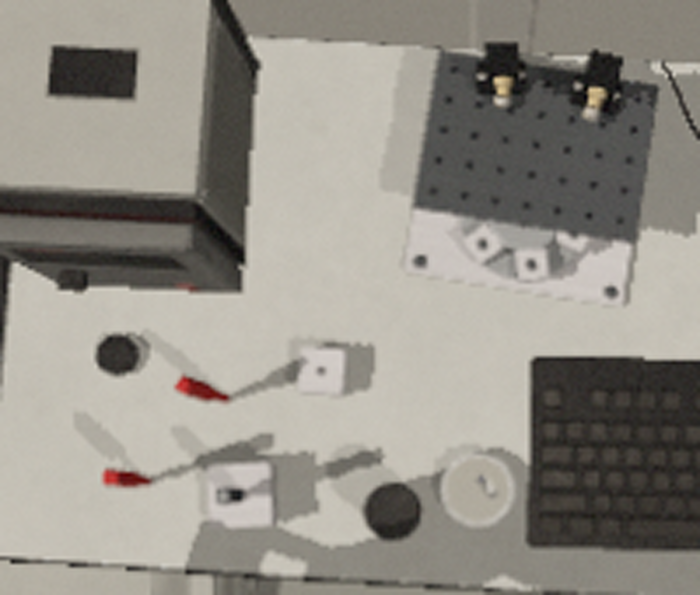

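View pics/side0c.png

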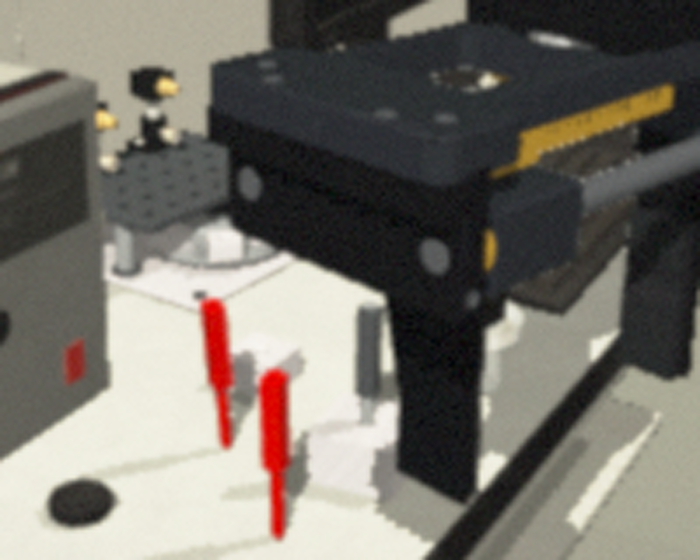

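```bash
python3 - <<'E'
from h import *
np.set_printoptions(precision=4,suppress=True)
for c in ("side","top"):
    p=imaging.camera_params(c); print(c,-p['R'].T@p['t'])
for n in ["collar","bar","bar_handle","pad_top","objective_can","petri","filter_cube","holder_hole0"]:
    for c in ("side","top"):
        imaging.capture(c)
        try: r=spotter.cut_out(n,c)
        except Exception as e: print(n,c,e); continue
        for d in r[:4]:
            m=d['mask']; v,u=np.nonzero(m); 
            print(n,c,round(d['score'],2),d['rect'],m.sum(),u.mean().round(2),v.mean().round(2), back(c,[u.mean(),v.mean()],0.03)[0])
print(read_state()['time_s'])
E
```

```text
side [0.1151 0.9318 0.4181]
top [0.3992 0.114  1.082 ]
collar side 0.73 [269.5, 210.2, 35.5, 13.4] 323 288.54 219.09 [0.6029 0.126  0.03  ]
collar top 0.95 [310.8, 154.9, 35.7, 20.8] 438 327.59 165.82 [0.5938 0.0809 0.03  ]
bar side 0.59 [257.6, 275.5, 35.1, 18.6] 212 271.32 284.89 [0.4718 0.405  0.03  ]
bar side 0.52 [326.9, 236.0, 14.8, 31.5] 199 334.74 253.43 [0.4224 0.2413 0.03  ]
bar side 0.52 [271.2, 286.4, 39.9, 17.3] 299 287.26 294.8 [0.4303 0.4191 0.03  ]
bar top 0.5 [210.7, 204.0, 28.1, 6.1] 85 220.99 207.07 [0.4758 0.3809 0.03  ]
bar_handle side 0.79 [329.3, 237.1, 9.8, 38.1] 207 334.85 252.22 [0.4245 0.2362 0.03  ]
bar_handle side 0.62 [263.0, 278.1, 30.7, 22.0] 288 274.86 290.46 [0.4564 0.4174 0.03  ]
bar_handle top 0.58 [208.1, 205.0, 32.4, 7.0] 132 223.12 207.86 [0.4736 0.3748 0.03  ]
bar_handle top 0.49 [188.5, 222.9, 26.6, 15.3] 107 199.3 228.44 [0.4156 0.4409 0.03  ]
objective_can side 0.62 [365.0, 234.4, 10.4, 26.8] 146 370.53 246.25 [0.368  0.1744 0.03  ]
objective_can top 0.57 [283.9, 232.0, 15.6, 20.0] 236 291.06 240.89 [0.3816 0.183  0.03  ]
petri side 0.54 [37
[... 167 characters left out ...]
 169.3, 18.3, 23.3] 274 406.46 181.61 [ 0.5494 -0.1435  0.03  ]
filter_cube side 0.62 [319.8, 262.8, 28.1, 31.6] 625 331.06 277.98 [0.3873 0.3339 0.03  ]
filter_cube top 0.58 [397.3, 171.0, 17.1, 20.8] 283 406.65 181.59 [ 0.5495 -0.1441  0.03  ]
holder_hole0 side 0.8 [291.4, 245.0, 25.7, 20.4] 352 304.28 254.2 [0.4767 0.2739 0.03  ]
holder_hole0 side 0.67 [321.5, 261.0, 23.8, 36.4] 649 331.52 277.89 [0.3867 0.3332 0.03  ]
holder_hole0 side 0.38 [274.7, 211.9, 30.1, 14.3] 341 288.06 219.11 [0.6038 0.1267 0.03  ]
holder_hole0 top 0.68 [261.2, 195.8, 18.1, 11.8] 189 271.54 201.43 [0.492  0.2386 0.03  ]
holder_hole0 top 0.58 [240.4, 224.0, 18.3, 23.8] 318 248.76 236.54 [0.3934 0.3012 0.03  ]
1.7
```

```bash
python3 - <<'E'
import cv2
im=cv2.imread("pics/top0.png")
def cr(im,u,v,w,h,s,n):
    c=cv2.resize(im[v:v+h,u:u+w],(w*s,h*s),interpolation=cv2.INTER_CUBIC)
    for i in range(0,w,10): cv2.putText(c,str(u+i),(i*s,10),0,0.35,(0,0,255),1); cv2.line(c,(i*s,12),(i*s,18),(0,0,255),1)
    for i in range(0,h,10): cv2.putText(c,str(v+i),(0,i*s+4),0,0.35,(0,0,255),1)
    cv2.imwrite(n,c)
cr(im,290,140,80,50,10,"pics/t_collar.png")
cr(im,232,212,50,44,12,"pics/t_hold.png")
im=cv2.imread("pics/side0.png")
cr(im,310,225,50,75,8,"pics/s_hold.png")
cr(im,255,175,60,60,10,"pics/s_collar.png")
E
```

```text
(no output)
```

View pics/t_collar.png

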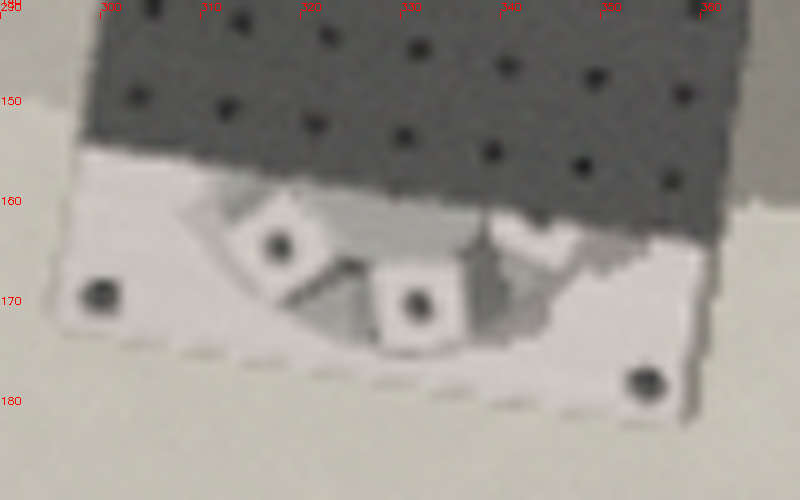

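View pics/t_hold.png

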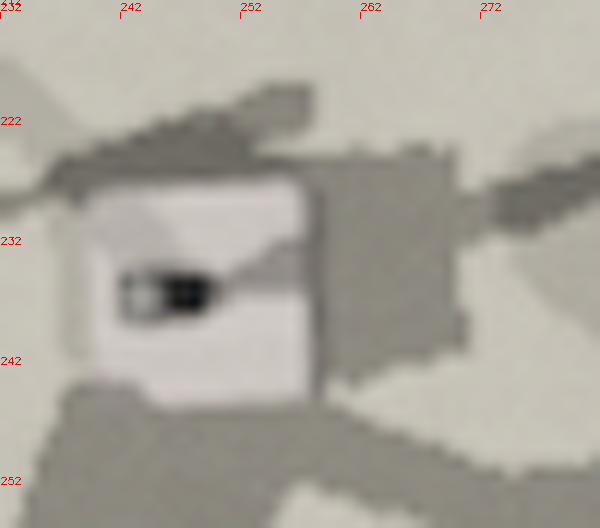

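View pics/s_hold.png

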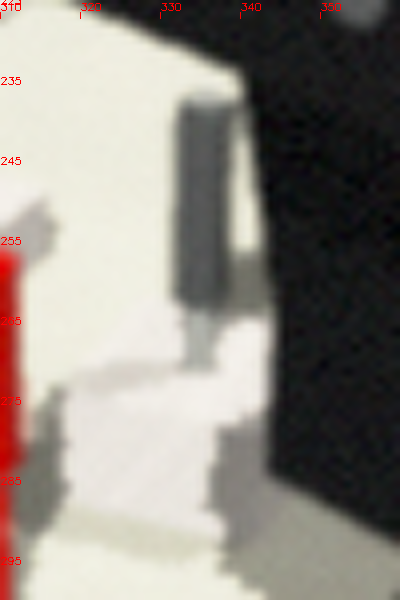

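View pics/s_collar.png

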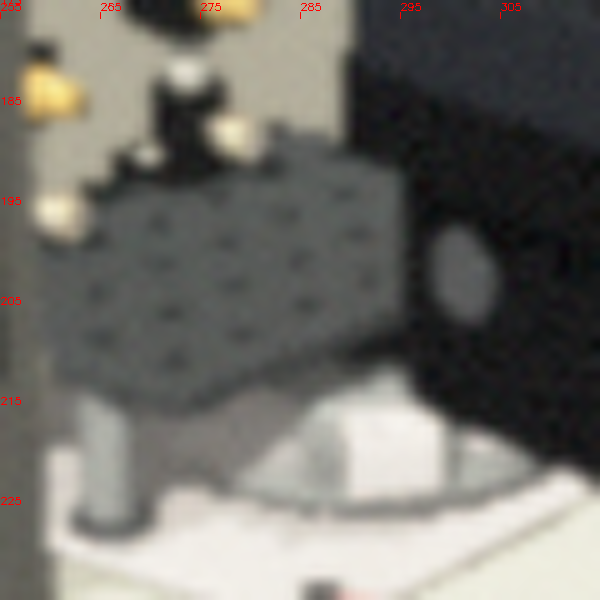

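```bash
python3 - <<'E'
from h import *
np.set_printoptions(precision=4,suppress=True)
o=-0.5
def tc(x,y): return [290+x/10+o,140+y/10+o]
A,B=back("top",[tc(280,248),tc(418,306)],0.03)
print("A,B",A,B,np.linalg.norm(A-B))
E=back("top",[tc(85,145),tc(705,243)],0.054); print("edge",E)
d=(E[0]-E[1])[:2]; d/=np.linalg.norm(d); print("edge dir(y_b)",d,np.degrees(np.arctan2(d[1],d[0]))-90)
xb=np.array([d[1],-d[0]])  # +x back
# centre: equilateral
m=(A+B)[:2]/2; ab=(B-A)[:2]/np.linalg.norm((B-A)[:2]); n=np.array([-ab[1],ab[0]]); n*=np.sign(n@xb)
c=m+n*43*np.sqrt(3)/2/1000; print("centre",c,"edge dist",(E[0][:2]-c)@xb)
for P in(A,B): 
    r=P[:2]-c; print(np.linalg.norm(r),np.degrees(np.arctan2(r@d,-r@xb)))
# holder
def th(x,y): return [232+x/12+o,212+y/12+o]
H=back("top",[th(92,195),th(302,180),th(312,402),th(150,408),th(92,380)],0.03); print("holder top",H)
print("handle top",back("top",th(140,296),0.101), "tip hole",back("top",th(215,292),0.03))
print("side pin at mouth", back("side",[310+198/8+o,225+365/8+o],0.03),"handle top",back("side",[310+207/8+o,225+97/8+o],0.101))
for n,uv,z in [("can",(292,240.5),.064),("petri",(317,234),.015),("disc",(214,196),0.01)]: print(n,back("top",uv,z))
E
```

```text
A,B [0.598  0.1096 0.03  ] [0.5815 0.0704 0.03  ] 0.04249319752628232
edge [[ 0.6224  0.1639  0.054 ]
 [ 0.5954 -0.0085  0.054 ]]
edge dir(y_b) [0.1546 0.988 ] -8.89513024221182
centre [0.6241 0.0755] edge dist -0.015364492388653683
0.042873861022794675 43.69894474872971
0.04287386102279468 -15.714510313811525
holder top [[0.4179 0.3285 0.03  ]
 [0.4215 0.2795 0.03  ]
 [0.37   0.2765 0.03  ]
 [0.3685 0.3142 0.03  ]
 [0.3749 0.3278 0.03  ]]
handle top [[0.3948 0.3032 0.101 ]] tip hole [[0.3954 0.2994 0.03  ]]
side pin at mouth [[0.3943 0.3048 0.03  ]] handle top [[0.3934 0.3056 0.101 ]]
can [[0.3833 0.1782 0.064 ]]
petri [[0.4009 0.1106 0.015 ]]
disc [[0.5091 0.4069 0.01  ]]
```

Request:
apply_moves([
  {"x": 20, "y": -35, "z": 0, "spin": 0.1},
  {"x": 20, "y": -35, "z": 0, "spin": 0.1},
  {"x": 20, "y": -35, "z": 0, "spin": 0.1},
  {"x": 20, "y": -35, "z": 0, "spin": 0.08},
  {"x": 20, "y": -35, "z": 0, "spin": 0},
  {"x": 20, "y": -35, "z": 0, "spin": 0},
  {"x": 20, "y": -30, "z": 0, "spin": 0},
  {"x": 0, "y": 0, "z": 0, "spin": 0},
], grip=50)

```text
time_s: 2.5
position: [0.3552, 0.3422, 0.2034]
tcp_rot: [[-0.057, 0.004, -0.998], [0.998, 0.005, -0.057], [0.005, -1.0, -0.004]]
force: [0.5, 1.0, -0.5]
opening: 0.576
```

Request:
apply_moves([
  {"x": 20, "y": -20, "z": 0, "spin": 0},
  {"x": 19, "y": -19, "z": -30, "spin": 0},
  {"x": 0, "y": 0, "z": -30, "spin": 0},
  {"x": 0, "y": 0, "z": 0, "spin": 0},
])

```text
time_s: 2.9
position: [0.3974, 0.3041, 0.1443]
tcp_rot: [[-0.055, 0.01, -0.998], [0.998, 0.01, -0.055], [0.01, -1.0, -0.01]]
force: [-1.2, 0.2, 0.6]
opening: 0.578
```

```bash
python3 - <<'E'
from h import *
np.set_printoptions(precision=4,suppress=True)
s=imaging.capture("side"); t=imaging.capture("top")
cv2.imwrite("pics/s1.png",cv2.resize(s[150:310,240:440,::-1],(700,560),interpolation=cv2.INTER_CUBIC))
cv2.imwrite("pics/t1.png",cv2.resize(t[130:290,180:380,::-1],(700,560),interpolation=cv2.INTER_CUBIC))
st=read_state(); print(st['position'],st['force'])
E
```

```text
[0.3995 0.3056 0.147 ] [ 0.0011 -0.2834 -0.3046]
```

View pics/s1.png

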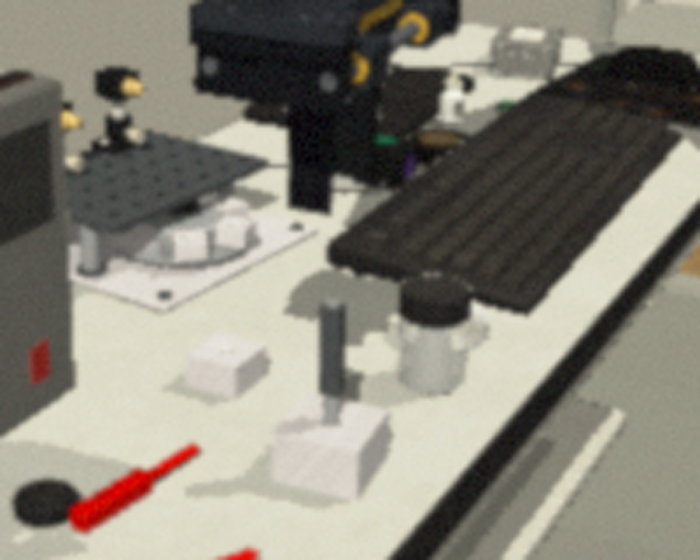

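View pics/t1.png

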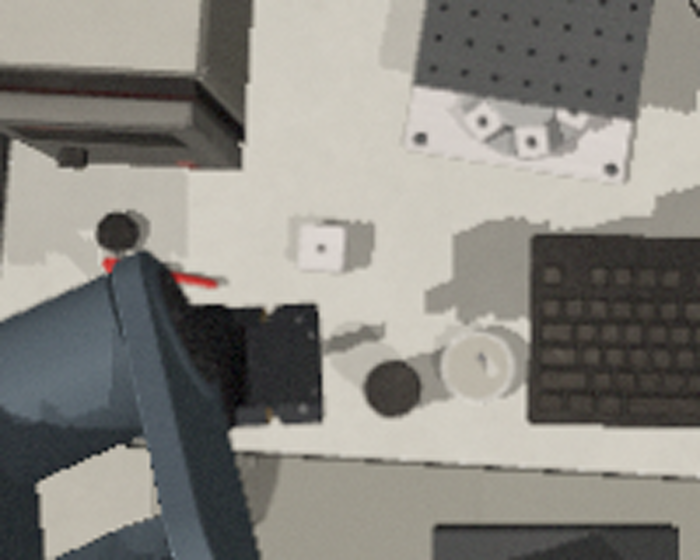

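```bash
python3 - <<'E'
from h import *
np.set_printoptions(precision=2,suppress=True)
s=imaging.capture("side"); t=imaging.capture("top")
st=read_state(); P=st['position'];print(P,st['force'],st['joint_positions'])
for X in [P,[.3945,.303,.1],[.3945,.303,.03],[.624,.0755,.03]]: print(proj("side",X),proj("top",X))
cv2.imwrite("pics/s2.png",s[:,:,::-1]);cv2.imwrite("pics/t2.png",t[:,:,::-1])
E
```

```text
[0.4  0.31 0.15] [ 0.75 -0.36  0.1 ] [ 24.5   25.02 103.57   0.38  50.15 -69.02]
[[332.63 212.49]] [[238.41 234.13]]
[[335.42 236.48]] [[243.33 236.27]]
[[334.53 269.69]] [[248.14 236.16]]
[[291.48 211.19]] [[329.48 155.34]]
```

View pics/s2.png

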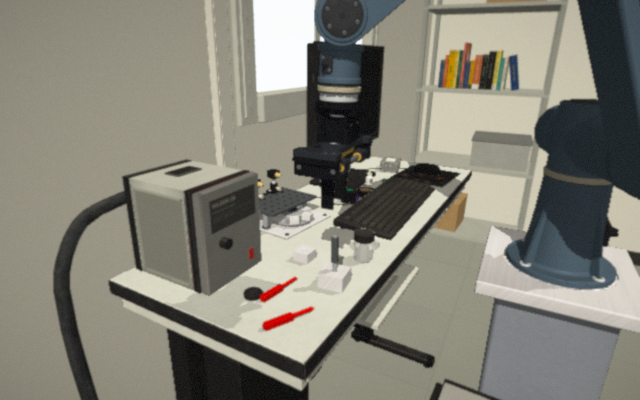

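View pics/t2.png

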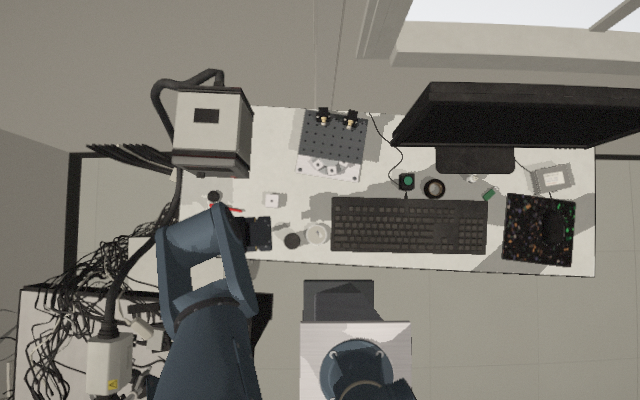

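Request:
apply_moves([
  {"x": -4, "y": -2, "z": -20, "spin": 0},
  {"x": 0, "y": 0, "z": -25, "spin": 0},
  {"x": 0, "y": 0, "z": -20, "spin": 0},
  {"x": 0, "y": 0, "z": -10, "spin": 0},
  {"x": 0, "y": 0, "z": 0, "spin": 0},
])

```text
time_s: 3.6
position: [0.3999, 0.3101, 0.0789]
tcp_rot: [[-0.063, 0.034, -0.997], [0.998, 0.022, -0.063], [0.02, -0.999, -0.036]]
force: [-0.2, 0.4, -0.5]
opening: 0.577
```

```bash
python3 - <<'E'
from h import *
np.set_printoptions(precision=4,suppress=True)
s=imaging.capture("side")
cv2.imwrite("pics/s3.png",cv2.resize(s[150:310,240:440,::-1],(700,560),interpolation=cv2.INTER_CUBIC))
st=read_state(); print(st['position'],st['force'])
E
```

```text
[0.4003 0.3103 0.0795] [ 0.283  -0.7576  0.3056]
```

View pics/s3.png

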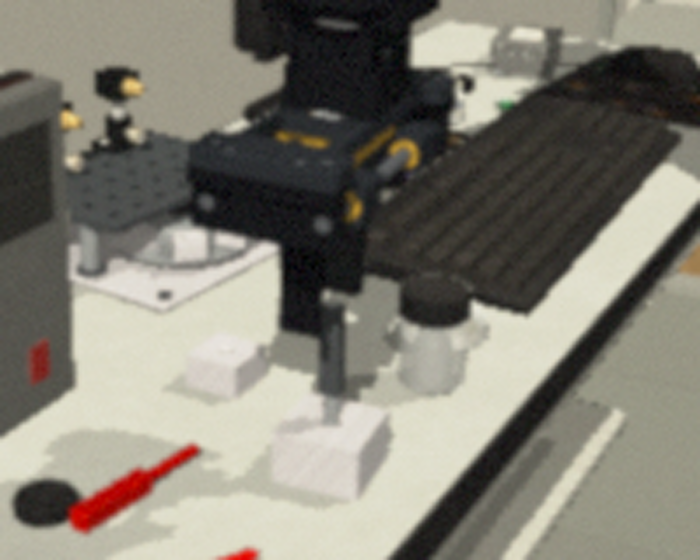

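```bash
python3 - <<'E'
from h import *
np.set_printoptions(precision=1,suppress=True)
s=imaging.capture("side")
cv2.imwrite("pics/s4.png",cv2.resize(s[205:305,300:380,::-1],(640,800)[::1],interpolation=cv2.INTER_CUBIC)[:600])
st=read_state(); P=st['position'];R=st['tcp_rot']
tip=P+R[:,1]*.008
for k in (-.025,0,.025): 
    q=proj("side",tip+R[:,0]*k)[0]; print(k,q,(q-[300,205])*8)
E
```

```text
-0.025 [335.  245.8] [280.1 326.5]
0 [330.2 250.9] [241.9 367.6]
0.025 [325.2 256.4] [201.4 411.1]
```

View pics/s4.png

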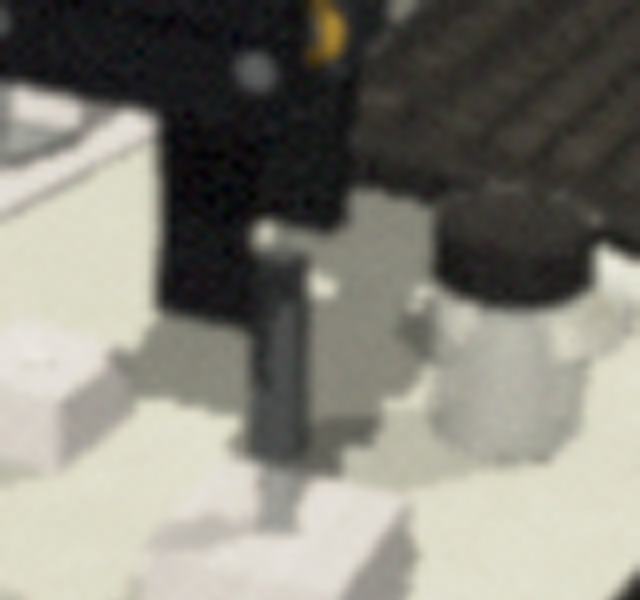

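```bash
python3 - <<'E'
from h import *
np.set_printoptions(precision=1,suppress=True)
R=np.array([[.338,0,-.941],[.941,0,.338],[0,-1,0]]);P=np.array([.2109,.5876,.2016])
im=cv2.imread("pics/side0.png")
u0,v0=330,220
c=cv2.resize(im[v0:v0+90,u0:u0+110],None,fx=6,fy=6,interpolation=cv2.INTER_CUBIC)
for k in (-.0435,.0435):
  for h,col in((.008,(0,0,255)),(-.011,(0,255,0)),(-.03,(255,255,0)),(-.05,(255,0,255))):
    q=proj("side",P+R[:,1]*h+R[:,0]*k)[0]; print(k,h,q)
    cv2.circle(c,tuple(int(a) for a in (q-[u0,v0]+.5)*6),5,col,-1)
cv2.imwrite("pics/f0.png",c)
st=read_state();P=st['position'];R=st['tcp_rot']
im=imaging.capture("side")[:,:,::-1]
u0,v0=290,190
c=cv2.resize(im[v0:v0+90,u0:u0+110],None,fx=6,fy=6,interpolation=cv2.INTER_CUBIC)
for k in (-.025,.025):
  for h,col in((.008,(0,0,255)),(-.011,(0,255,0)),(-.03,(255,255,0)),(-.05,(255,0,255))):
    q=proj("side",P+R[:,1]*h+R[:,0]*k)[0]
    cv2.circle(c,tuple(int(a) for a in (q-[u0,v0]+.5)*6),5,col,-1)
cv2.imwrite("pics/f1.png",c)
print(st['position'],st['joint_positions'],st['qvel'])
E
```

```text
-0.0435 0.008 [411.  278.3]
-0.0435 -0.011 [412.5 262.6]
-0.0435 -0.03 [414.1 246.3]
-0.0435 -0.05 [415.9 228.7]
0.0435 0.008 [357.2 311.1]
0.0435 -0.011 [358.1 293.5]
0.0435 -0.03 [359.  275.3]
0.0435 -0.05 [360.  255.4]
[0.4 0.3 0.1] [ 24.9  31.6 107.2   0.5  38.7 -69.1] [-0.2 -0.5 -0.1 -0.  -0.2  0. ]
```

View pics/f0.png

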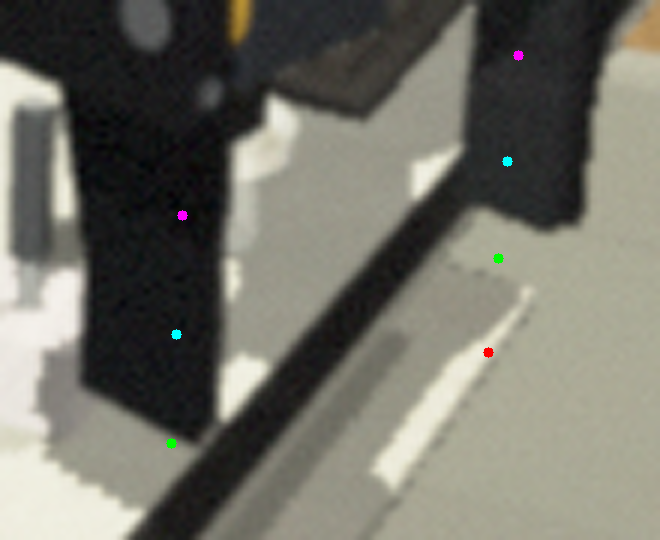

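View pics/f1.png

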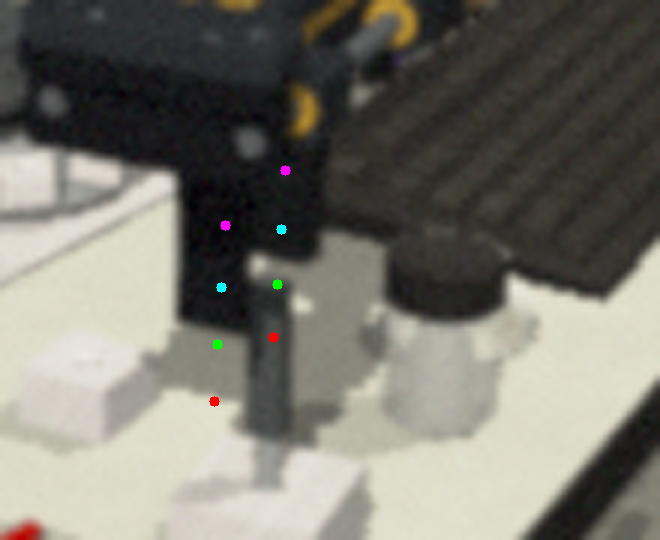

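Request:
apply_moves([
  {"x": -3, "y": -4, "z": 0, "spin": 0},
  {"x": -3, "y": -4, "z": 0, "spin": 0},
  {"x": 0, "y": 0, "z": -7, "spin": 0},
  {"x": 0, "y": 0, "z": -7, "spin": 0},
  {"x": 0, "y": 0, "z": -7, "spin": 0},
  {"x": 0, "y": 0, "z": 0, "spin": 0},
])

```text
time_s: 4.35
position: [0.3959, 0.3021, 0.06]
tcp_rot: [[-0.063, 0.042, -0.997], [0.998, 0.025, -0.062], [0.023, -0.999, -0.043]]
force: [0.4, 0.6, -0.4]
opening: 0.573
```

```bash
cat >> h.py <<'E'
def crop(cam,u0,v0,w,h,s,name):
    im=imaging.capture(cam)
    cv2.imwrite("pics/"+name,cv2.resize(im[v0:v0+h,u0:u0+w,::-1],None,fx=s,fy=s,interpolation=cv2.INTER_CUBIC)); return im
def st():
    np.set_printoptions(precision=4,suppress=True)
    s=read_state(); print(s['time_s'],'p',s['position'],'y',s['tcp_rot'][:,1],'x',s['tcp_rot'][:,0],'F',s['force'],'M',s['moment'],'o',s['opening']); return s
E
python3 - <<'E'
from h import *
crop("side",290,190,110,90,6,"s5.png"); st()
E
```

```text
4.4 p [0.3961 0.3022 0.0603] y [ 0.0422  0.0256 -0.9988] x [-0.0629  0.9978  0.0229] F [-0.5854 -0.0105  0.1066] M [0.0584 0.0589 0.0357] o 0.5777865342518489
```

View pics/s5.png

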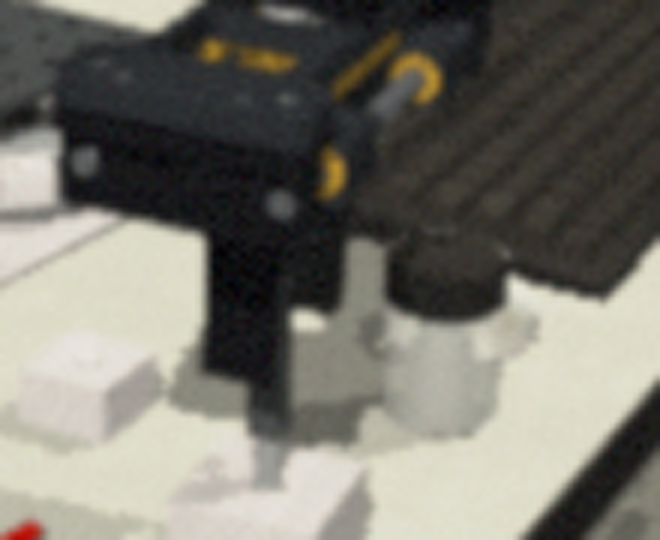

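Request:
apply_moves([
  {"x": 0, "y": 0, "z": 0, "spin": 0},
  {"x": 0, "y": 0, "z": 0, "spin": 0},
  {"x": 0, "y": 0, "z": 0, "spin": 0},
  {"x": 0, "y": 0, "z": 0, "spin": 0},
  {"x": 0, "y": 0, "z": 0, "spin": 0},
], grip=0)

```text
time_s: 4.9
position: [0.3966, 0.3025, 0.0603]
tcp_rot: [[-0.063, 0.043, -0.997], [0.998, 0.026, -0.062], [0.023, -0.999, -0.044]]
force: [-0.6, -0.1, 0.6]
opening: 0.201
```

```bash
python3 - <<'E'
from h import *
st()
E
```

```text
4.9 p [0.3966 0.3025 0.0603] y [ 0.0426  0.0259 -0.9988] x [-0.0631  0.9977  0.0231] F [-0.551  -0.0915  0.5678] M [ 0.0131  0.0561 -0.017 ] o 0.20073108216286598
```

Request:
apply_moves([
  {"x": 0, "y": 0, "z": 0, "spin": 0},
  {"x": 0, "y": 0, "z": 0, "spin": 0},
  {"x": 0, "y": 0, "z": 0, "spin": 0},
])

```text
time_s: 5.2
position: [0.3965, 0.3025, 0.0604]
tcp_rot: [[-0.063, 0.043, -0.997], [0.998, 0.026, -0.062], [0.023, -0.999, -0.044]]
force: [0.7, -0.4, -2.0]
opening: 0.133
```

```bash
python3 - <<'E'
from h import *
crop("side",290,190,110,90,6,"s6.png"); st()
E
```

```text
5.25 p [0.3965 0.3025 0.0604] y [ 0.0428  0.0259 -0.9987] x [-0.0632  0.9977  0.0232] F [-0.3122 -0.7117 -0.1954] M [-0.0068  0.0493  0.0297] o 0.1357564834055315
```

View pics/s6.png

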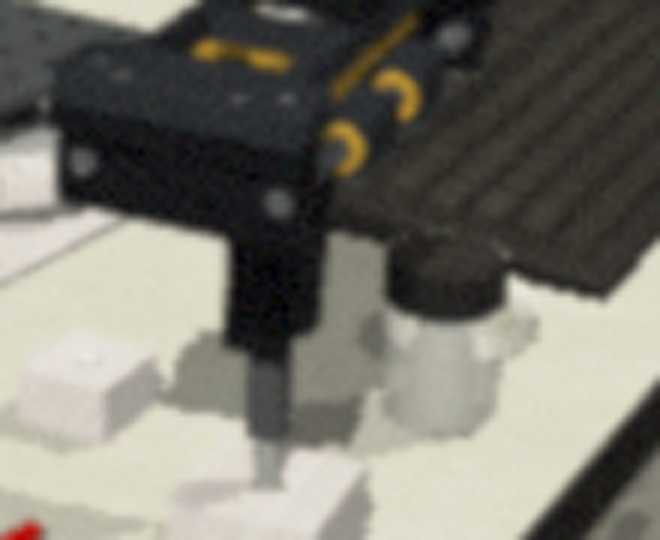

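Request:
apply_moves([
  {"x": 0, "y": 0, "z": 8, "spin": 0},
  {"x": 0, "y": 0, "z": 12, "spin": 0},
  {"x": 0, "y": 0, "z": 15, "spin": 0},
  {"x": 0, "y": 0, "z": 15, "spin": 0},
  {"x": 0, "y": 0, "z": 12, "spin": 0},
  {"x": 0, "y": 0, "z": 0, "spin": 0},
])

```text
time_s: 5.85
position: [0.3962, 0.3023, 0.1262]
tcp_rot: [[-0.063, 0.043, -0.997], [0.998, 0.026, -0.062], [0.023, -0.999, -0.044]]
force: [-0.0, -0.3, -1.1]
opening: 0.129
```

```bash
python3 - <<'E'
from h import *
crop("side",290,180,110,100,6,"s7.png"); st()
E
```

```text
5.9 p [0.3958 0.302  0.1255] y [ 0.0413  0.0251 -0.9988] x [-0.0631  0.9978  0.0224] F [-0.7808 -0.2466 -1.2117] M [-0.0096  0.1155 -0.0001] o 0.13272910664584261
```

View pics/s7.png

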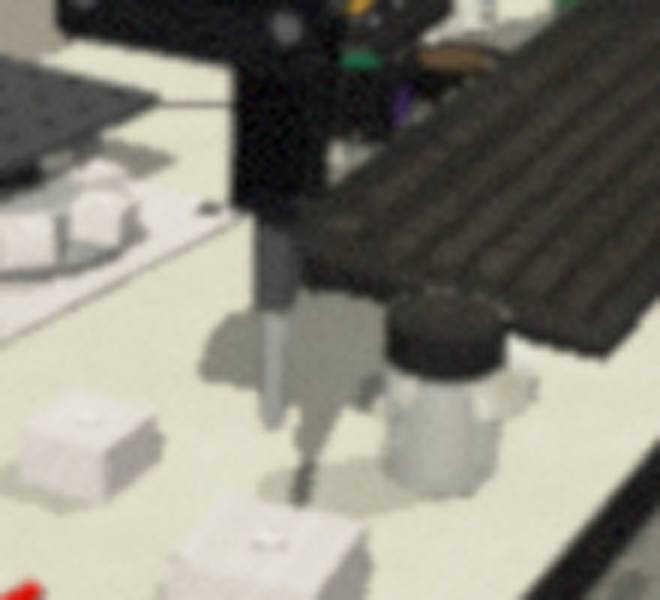

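```bash
python3 - <<'E'
from h import *
np.set_printoptions(precision=4,suppress=True)
print("tip",back("side",[335.3,250.8],.0705),"hole",back("side",[334.2,269.7],.03))
for X in ([.3958,.302,.0705],[.3945,.303,.0705],[.598,.1096,.03],[.5815,.0704,.03]): print(proj("side",X))
E
```

```text
tip [[0.3939 0.3031 0.0705]] hole [[0.395  0.3033 0.03  ]]
[[334.6345 250.3601]]
[[335.0385 250.7194]]
[[293.5098 217.2643]]
[[306.6165 213.3853]]
```

Request:
apply_moves([
  {"x": 15, "y": -15, "z": 0, "spin": 0},
  {"x": 28, "y": -27, "z": 0, "spin": 0},
  {"x": 28, "y": -27, "z": 0, "spin": 0},
  {"x": 28, "y": -27, "z": 0, "spin": 0},
  {"x": 28, "y": -27, "z": 0, "spin": 0},
  {"x": 28, "y": -27, "z": 0, "spin": 0},
  {"x": 25, "y": -24, "z": 0, "spin": 0},
  {"x": 10, "y": -10, "z": 0, "spin": 0},
  {"x": 0, "y": 0, "z": 0, "spin": 0},
])

```text
time_s: 6.8
position: [0.5857, 0.1097, 0.1193]
tcp_rot: [[-0.066, 0.029, -0.997], [0.998, 0.024, -0.065], [0.022, -0.999, -0.031]]
force: [-0.4, 0.6, -1.4]
opening: 0.132
```

```bash
python3 - <<'E'
from h import *
crop("side",250,160,110,90,6,"s8.png"); st()
E
```

```text
6.85 p [0.5845 0.1105 0.1192] y [ 0.0277  0.0241 -0.9993] x [-0.0668  0.9975  0.0222] F [ 0.1058  0.8051 -0.9459] M [ 0.0023  0.0707 -0.0023] o 0.13418022271312743
```

View pics/s8.png

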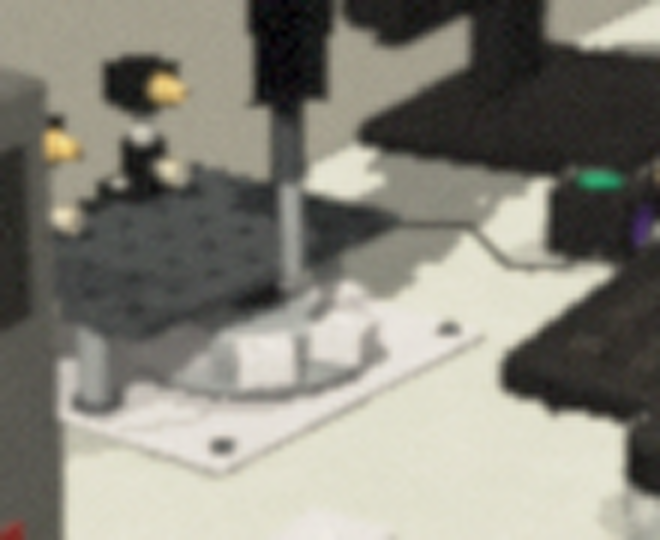

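Request:
apply_moves([
  {"x": 7, "y": -1, "z": -5, "spin": 0},
  {"x": 7, "y": -1, "z": -7, "spin": 0},
  {"x": 2, "y": 0, "z": -7, "spin": 0},
  {"x": 0, "y": 0, "z": -5, "spin": 0},
  {"x": 0, "y": 0, "z": 0, "spin": 0},
])

```text
time_s: 7.35
position: [0.5956, 0.1137, 0.0918]
tcp_rot: [[-0.073, 0.02, -0.997], [0.997, 0.026, -0.072], [0.024, -0.999, -0.022]]
force: [-0.1, -0.8, -0.7]
opening: 0.133
```

```bash
python3 - <<'E'
from h import *
crop("side",260,170,80,70,8,"s9.png"); st()
crop("top",280,130,90,60,8,"t9.png")
E
```

```text
7.4 p [0.5957 0.1137 0.0921] y [ 0.0203  0.0257 -0.9995] x [-0.0725  0.9971  0.0242] F [-1.2625  0.7211 -0.5001] M [ 0.0588 -0.0043  0.0116] o 0.13396034934216755
```

View pics/s9.png

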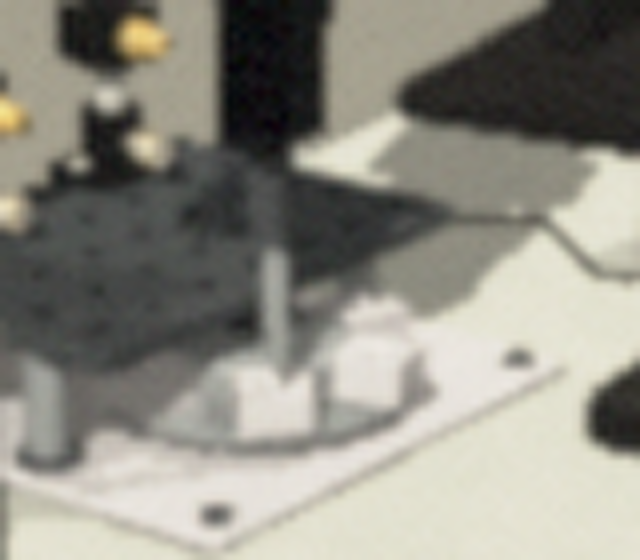

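View pics/t9.png

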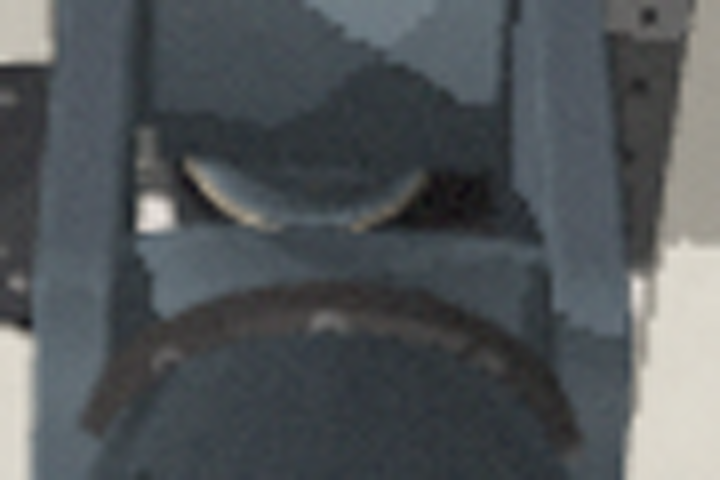

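```bash
python3 - <<'E'
from h import *
np.set_printoptions(precision=4,suppress=True)
print("tip",back("side",[294.25,217.6],.0366))
for X in ([.5957,.1137,.0366],[.5935,.1147,.0366]): print(proj("side",X))
E
```

```text
tip [[0.5871 0.1246 0.0366]]
[[293.4542 215.5388]]
[[294.0121 215.8247]]
```

Request:
apply_moves([
  {"x": 3, "y": -3, "z": 0, "spin": 0},
  {"x": 2, "y": -2, "z": 0, "spin": 0},
  {"x": 0, "y": 0, "z": 0, "spin": 0},
])

```text
time_s: 7.75
position: [0.602, 0.1082, 0.0934]
tcp_rot: [[-0.073, 0.023, -0.997], [0.997, 0.025, -0.072], [0.024, -0.999, -0.025]]
force: [0.1, -0.0, -0.8]
opening: 0.135
```

Request:
apply_moves([
  {"x": -1.5, "y": 0, "z": -3, "spin": 0},
  {"x": 0, "y": 0, "z": -3, "spin": 0},
  {"x": 0, "y": 0, "z": -2, "spin": 0},
  {"x": 0, "y": 0, "z": -2, "spin": 0},
])

```text
time_s: 8.15
position: [0.6008, 0.1078, 0.0833]
tcp_rot: [[-0.072, 0.024, -0.997], [0.997, 0.026, -0.071], [0.024, -0.999, -0.026]]
force: [-0.4, -0.6, -1.4]
opening: 0.131
```

Request:
apply_moves([
  {"x": 0, "y": 0, "z": -3, "spin": 0},
  {"x": 0, "y": 0, "z": -3, "spin": 0},
  {"x": 0, "y": 0, "z": -2, "spin": 0},
])

```text
time_s: 8.45
position: [0.6005, 0.1079, 0.0744]
tcp_rot: [[-0.072, 0.024, -0.997], [0.997, 0.026, -0.072], [0.024, -0.999, -0.025]]
force: [-0.6, 1.1, -0.9]
opening: 0.134
```

```bash
python3 - <<'E'
from h import *
crop("side",260,170,80,70,8,"s10.png"); st()
E
```

```text
8.5 p [0.6003 0.1078 0.0741] y [ 0.023   0.0256 -0.9994] x [-0.0721  0.9971  0.0238] F [-0.2637  0.8289 -1.4225] M [ 0.0229 -0.001  -0.0054] o 0.13914937148585213
```

View pics/s10.png

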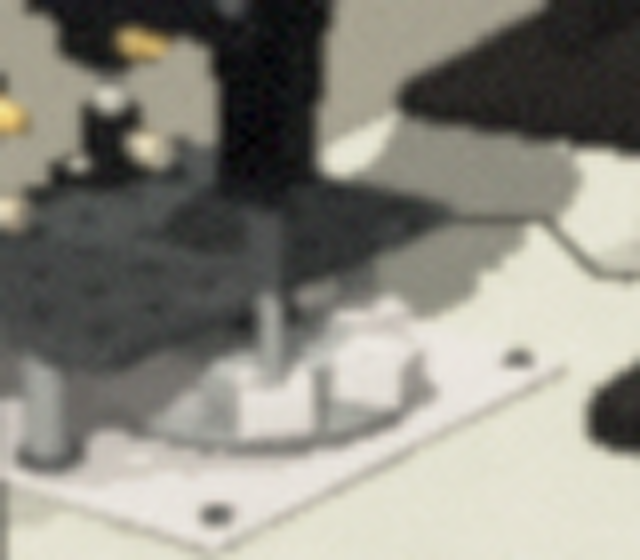

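```bash
cat >> h.py <<'E'
C=np.array([.6241,.0755]); OFF=np.array([.0023,-.0018])
yb=np.array([.1546,.988]); xb=np.array([.988,-.1546])
def plan(n=6,dphi=6.,C=C,OFF=OFF,pr=True):
    s=st(); h=s['position'][:2]-OFF-C
    phi=np.degrees(np.arctan2(h@yb,-h@xb)); r=np.linalg.norm(h)*1e3
    t=np.array([-(-xb*np.sin(np.radians(phi))+yb*np.cos(np.radians(phi)))]) if 0 else None
    a=np.radians(phi); er=-xb*np.cos(a)+yb*np.sin(a); et=-( xb*np.sin(a)+yb*np.cos(a))
    F=s['force'][:2]; print("phi",phi,"r",r,"F_r",F@er,"F_t(motion dir)",F@et,"clear of edge mm",-(h@xb)*1e3-15)
    prev=h
    for i in range(n):
        a=np.radians(phi-dphi*(i+1)); q=.043*(-xb*np.cos(a)+yb*np.sin(a)); print("  ",phi-dphi*(i+1),((q-prev)*1e3).round(1)); prev=q
E
python3 - <<'E'
from h import *
plan(5)
E
```

```text
8.5 p [0.6003 0.1078 0.0741] y [ 0.023   0.0256 -0.9994] x [-0.0721  0.9971  0.0238] F [-0.2637  0.8289 -1.4225] M [ 0.0229 -0.001  -0.0054] o 0.13914937148585213
phi 43.67885541983384 r 43.0001377921671 F_r 0.81856786054437 F_t(motion dir) -0.2943536216268756 clear of edge mm 16.099350505879443
   37.67885541983384 [-3.4 -2.9]
   31.678855419833837 [-3.1 -3.3]
   25.678855419833837 [-2.7 -3.6]
   19.678855419833837 [-2.4 -3.8]
   13.678855419833837 [-1.9 -4.1]
```

Request:
apply_moves([
  {"x": -1.7, "y": -1.5, "z": 0, "spin": 0},
  {"x": -1.7, "y": -1.5, "z": 0, "spin": 0},
  {"x": -3.1, "y": -3.3, "z": 0, "spin": 0},
])

```text
time_s: 8.8
position: [0.5968, 0.1034, 0.0747]
tcp_rot: [[-0.07, 0.031, -0.997], [0.997, 0.029, -0.069], [0.027, -0.999, -0.032]]
force: [2.3, 4.4, -3.3]
opening: 0.137
```

```bash
python3 - <<'E'
from h import *
plan(5)
E
```

```text
8.8 p [0.5968 0.1034 0.0747] y [ 0.0305  0.0294 -0.9991] x [-0.0703  0.9972  0.0272] F [ 2.3343  4.35   -3.331 ] M [ 0.9753 -0.4709  0.0113] o 0.13696327687411256
phi 36.23150254130254 r 41.908169882266925 F_r 1.4356822239633542 F_t(motion dir) -4.723479141964801 clear of edge mm 18.805379255958684
   30.23150254130254 [-3.8 -2.6]
   24.23150254130254 [-2.7 -3.6]
   18.23150254130254 [-2.3 -3.9]
   12.23150254130254 [-1.8 -4.1]
   6.2315025413025396 [-1.4 -4.3]
```

Request:
apply_moves([
  {"x": -3.6, "y": -2.8, "z": 0, "spin": 0},
  {"x": -2.7, "y": -3.6, "z": 0, "spin": 0},
  {"x": -2.3, "y": -3.9, "z": 0, "spin": 0},
])

```text
time_s: 9.1
position: [0.589, 0.0938, 0.075]
tcp_rot: [[-0.07, 0.034, -0.997], [0.997, 0.032, -0.069], [0.029, -0.999, -0.037]]
force: [2.0, 4.2, -2.1]
opening: 0.133
```

```bash
python3 - <<'E'
from h import *
plan(5)
E
```

```text
9.1 p [0.589  0.0938 0.075 ] y [ 0.0344  0.0317 -0.9989] x [-0.0697  0.9971  0.0292] F [ 2.0249  4.2496 -2.1261] M [ 1.0533 -0.5465 -0.0536] o 0.1325799804080452
phi 19.305134258698416 r 42.46482552155091 F_r 0.22349369588381152 F_t(motion dir) -4.702124727664776 clear of edge mm 25.07798981194987
   13.305134258698416 [-2.4 -3.8]
   7.305134258698416 [-1.5 -4.3]
   1.3051342586984163 [-1.  -4.4]
   -4.694865741301584 [-0.6 -4.5]
   -10.694865741301584 [-0.1 -4.5]
```

Request:
apply_moves([
  {"x": -2.3, "y": -3.8, "z": -1, "spin": 0},
  {"x": -1.5, "y": -4.3, "z": -0.5, "spin": 0},
  {"x": -1.0, "y": -4.4, "z": -0.5, "spin": 0},
  {"x": -0.6, "y": -4.5, "z": 0, "spin": 0},
  {"x": -0.1, "y": -4.5, "z": 0, "spin": 0},
])

```text
time_s: 9.6
position: [0.5819, 0.0712, 0.074]
tcp_rot: [[-0.069, 0.033, -0.997], [0.997, 0.033, -0.068], [0.031, -0.999, -0.036]]
force: [1.9, 4.4, -0.3]
opening: 0.133
```

```bash
python3 - <<'E'
from h import *
plan(7)
E
```

```text
9.6 p [0.5819 0.0712 0.074 ] y [ 0.0334  0.0334 -0.9989] x [-0.0688  0.9971  0.0311] F [ 1.8593  4.3834 -0.2929] M [ 1.172  -0.3843  0.0132] o 0.13328435347564505
phi -12.0632856247904 r 44.52364388662217 F_r -2.0988547679897147 F_t(motion dir) -4.274011116818188 clear of edge mm 28.541427276853042
   -18.0632856247904 [ 2.  -4.4]
   -24.0632856247904 [ 0.9 -4.4]
   -30.0632856247904 [ 1.4 -4.3]
   -36.063285624790396 [ 1.8 -4.1]
   -42.063285624790396 [ 2.3 -3.9]
   -48.063285624790396 [ 2.7 -3.6]
   -54.063285624790396 [ 3.  -3.3]
```

Request:
apply_moves([
  {"x": 1.8, "y": -4.4, "z": -0.5, "spin": 0},
  {"x": 1.2, "y": -4.4, "z": 0, "spin": 0},
  {"x": 1.6, "y": -4.3, "z": 0, "spin": 0},
  {"x": 2.0, "y": -4.1, "z": 0, "spin": 0},
])

```text
time_s: 10.0
position: [0.586, 0.0531, 0.0728]
tcp_rot: [[-0.068, 0.027, -0.997], [0.997, 0.035, -0.067], [0.033, -0.999, -0.029]]
force: [0.5, 4.5, -0.5]
opening: 0.137
```

```bash
python3 - <<'E'
from h import *
crop("side",260,170,80,70,8,"s11.png"); plan(7)
E
```

```text
10.05 p [0.5866 0.0523 0.0729] y [ 0.0276  0.0345 -0.999 ] x [-0.0679  0.9972  0.0325] F [ 1.2194  4.3205 -0.486 ] M [ 1.2031 -0.1324  0.0035] o 0.13171437656196275
phi -37.11821354672608 r 45.16284134847971 F_r -3.117812318019483 F_t(motion dir) -3.230177044659587 clear of edge mm 21.01330772604799
   -43.11821354672608 [ 4.2 -2.8]
   -49.11821354672608 [ 2.7 -3.6]
   -55.11821354672608 [ 3.1 -3.3]
   -61.11821354672608 [ 3.4 -2.9]
   -67.11821354672608 [ 3.7 -2.6]
   -73.11821354672608 [ 3.9 -2.2]
   -79.11821354672608 [ 4.2 -1.7]
```

View pics/s11.png

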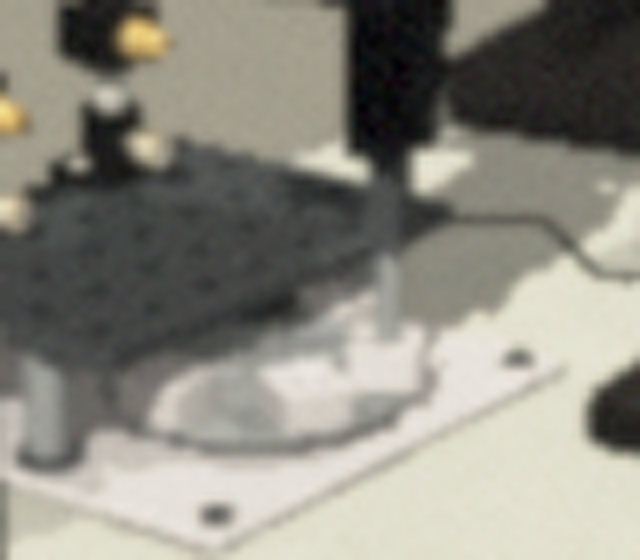

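Request:
apply_moves([
  {"x": 3.8, "y": -2.8, "z": 0, "spin": 0},
  {"x": 2.9, "y": -3.4, "z": 0, "spin": 0},
  {"x": 3.1, "y": -3.0, "z": 0, "spin": 0},
])

```text
time_s: 10.35
position: [0.5929, 0.0434, 0.0719]
tcp_rot: [[-0.068, 0.019, -0.998], [0.997, 0.036, -0.067], [0.035, -0.999, -0.021]]
force: [-0.6, 5.5, 1.3]
opening: 0.136
```

```bash
python3 - <<'E'
from h import *
crop("side",260,170,80,70,8,"s12.png"); plan(3)
E
```

```text
10.4 p [0.5936 0.0428 0.072 ] y [ 0.0198  0.0356 -0.9992] x [-0.0677  0.9971  0.0342] F [0.092  4.3566 0.6555] M [1.1694 0.2789 0.005 ] o 0.1346003768513752
phi -52.18530357434367 r 45.04113766601396 F_r -3.0543809523687284 F_t(motion dir) -3.108008621708991 clear of edge mm 12.615782353017256
   -58.18530357434367 [ 4.7 -1.7]
   -64.18530357434366 [ 3.6 -2.8]
   -70.18530357434366 [ 3.8 -2.4]
```

View pics/s12.png

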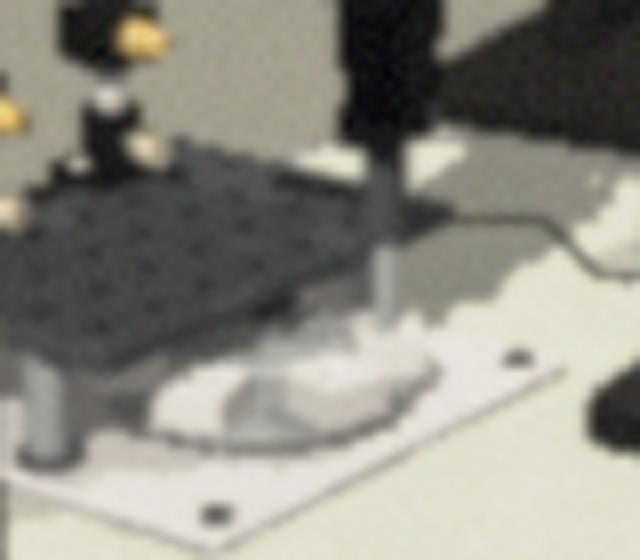

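Request:
apply_moves([
  {"x": 4.4, "y": -2.0, "z": 0, "spin": 0},
  {"x": 0, "y": 0, "z": 0, "spin": 0},
])

```text
time_s: 10.6
position: [0.5959, 0.0405, 0.0714]
tcp_rot: [[-0.068, 0.014, -0.998], [0.997, 0.035, -0.068], [0.034, -0.999, -0.017]]
force: [-0.5, 3.1, 0.0]
opening: 0.133
```

```bash
python3 - <<'E'
from h import *
plan(3)
E
```

```text
10.6 p [0.5959 0.0405 0.0714] y [ 0.0144  0.0354 -0.9993] x [-0.0682  0.9971  0.0344] F [-0.4902  3.1462  0.0415] M [0.7318 0.1072 0.0185] o 0.1334192567398786
phi -56.3352539645309 r 45.12292525550646 F_r -1.9859626634469083 F_t(motion dir) -2.4890228534317558 clear of edge mm 10.013665276759344
   -62.3352539645309 [ 4.9 -1.3]
   -68.33525396453089 [ 3.8 -2.5]
   -74.33525396453089 [ 4.  -2.1]
```

Request:
apply_moves([
  {"x": -1.5, "y": 1.5, "z": 3, "spin": 0},
  {"x": 0, "y": 0, "z": 8, "spin": 0},
  {"x": 0, "y": 0, "z": 12, "spin": 0},
  {"x": 0, "y": 0, "z": 15, "spin": 0},
  {"x": -10, "y": 10, "z": 8, "spin": 0},
  {"x": -25, "y": 35, "z": 0, "spin": 0},
  {"x": -25, "y": 35, "z": 0, "spin": 0},
  {"x": -25, "y": 35, "z": 0, "spin": 0},
  {"x": -25, "y": 35, "z": 0, "spin": 0},
  {"x": -15, "y": 20, "z": 0, "spin": 0},
  {"x": 0, "y": 0, "z": 0, "spin": 0},
])

```text
time_s: 11.7
position: [0.4636, 0.2106, 0.1264]
tcp_rot: [[-0.07, 0.026, -0.997], [0.997, 0.022, -0.069], [0.02, -0.999, -0.028]]
force: [0.2, 0.7, -2.1]
opening: 0.134
```

```bash
python3 - <<'E'
from h import *
crop("side",260,160,110,90,6,"s13.png"); st()
crop("top",290,140,80,50,10,"t13.png")
E
```

```text
11.75 p [0.465  0.2098 0.1265] y [ 0.0275  0.022  -0.9994] x [-0.0693  0.9974  0.02  ] F [ 0.0846  0.4533 -0.7539] M [-0.0145  0.0741  0.0923] o 0.12962287925601126
```

View pics/s13.png

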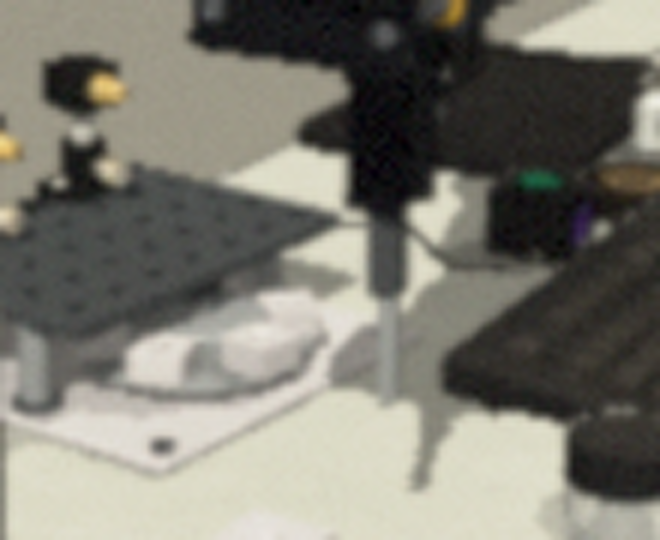

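View pics/t13.png

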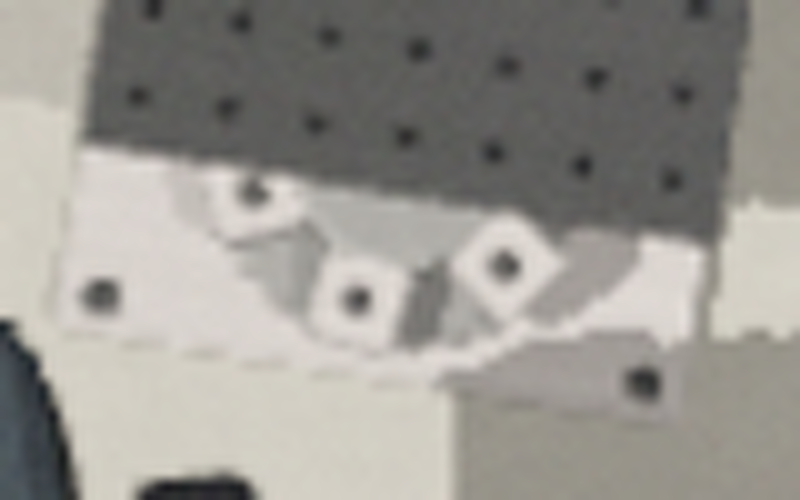

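```bash
python3 - <<'E'
from h import *
np.set_printoptions(precision=4,suppress=True)
tc=lambda x,y:[290+x/10-.5,140+y/10-.5]
H=back("top",[tc(254,192),tc(357,300),tc(505,265)],.03)[:,:2]
from scipy.optimize import least_squares
def f(p): return np.concatenate([p[:2]+.043*np.array([np.cos(p[2]+k*np.pi/3),np.sin(p[2]+k*np.pi/3)])-H[k] for k in range(3)])
s=least_squares(f,[.624,.0755,2.0]); print(H,s.x,s.fun*1e3)
c=s.x[:2]
for P in H:
    r=P-c; print(np.linalg.norm(r),np.degrees(np.arctan2(r@yb,-r@xb)))
P=read_state()['position']
print("tip side",back("side",[324.2,226.2],P[2]-.0555), P)
for o in [(0,0),(-.002,.001),(-.0025,.001)]: print(o,proj("side",[P[0]+o[0],P[1]+o[1],P[2]-.0555]))
E
```

```text
[[0.6141 0.117 ]
 [0.5832 0.0877]
 [0.5934 0.0457]] [0.6244 0.0754 1.8093] [ 0.1069  0.1985 -0.0288 -0.2243 -0.0781  0.0258]
0.042832613392730735 67.24074522499413
0.043036041727835345 7.739762082677772
0.04296135447671514 -52.654367205644704
tip side [[0.4632 0.2093 0.071 ]] [0.4669 0.209  0.1265]
(0, 0) [[322.7541 225.8291]]
(-0.002, 0.001) [[323.3806 226.166 ]]
(-0.0025, 0.001) [[323.5888 226.2096]]
```

Request:
apply_moves([
  {"x": 15, "y": -15, "z": 0, "spin": 0},
  {"x": 25, "y": -26, "z": -5, "spin": 0},
  {"x": 25, "y": -26, "z": -5, "spin": 0},
  {"x": 25, "y": -26, "z": -5, "spin": 0},
  {"x": 18, "y": -19, "z": -5, "spin": 0},
  {"x": 6, "y": -6, "z": -4, "spin": 0},
  {"x": 0, "y": 0, "z": 0, "spin": 0},
  {"x": 0, "y": 0, "z": 0, "spin": 0},
])

```text
time_s: 12.6
position: [0.5905, 0.0766, 0.1039]
tcp_rot: [[-0.06, 0.039, -0.997], [0.998, 0.017, -0.06], [0.015, -0.999, -0.039]]
force: [-1.0, 0.2, -1.3]
opening: 0.136
```

```bash
python3 - <<'E'
from h import *
st()
crop("side",260,170,80,70,8,"s14.png"); st()
E
```

```text
12.6 p [0.5905 0.0766 0.1039] y [ 0.0385  0.0174 -0.9991] x [-0.0601  0.9981  0.0151] F [-0.9593  0.1541 -1.317 ] M [ 0.0422  0.0736 -0.0122] o 0.1361158652640514
12.65 p [0.5903 0.0768 0.1039] y [ 0.0384  0.0173 -0.9991] x [-0.0608  0.998   0.0149] F [-0.5838 -0.3441 -0.6975] M [-0.0193  0.0504 -0.0422] o 0.13944622619921276
```

View pics/s14.png

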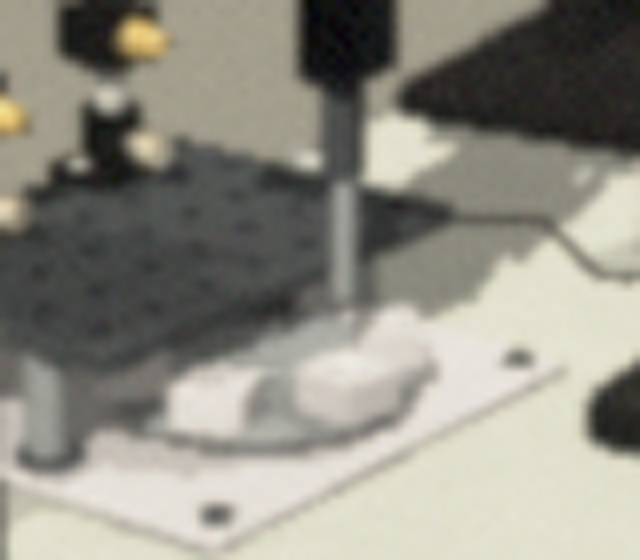

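```bash
python3 - <<'E'
from h import *
st()
print(back("side",[302.9,208.25],.0484), proj("side",[[.5903,.0768,.0484],[.5883,.0782,.0484]]))
E
```

```text
12.65 p [0.5903 0.0768 0.1039] y [ 0.0384  0.0173 -0.9991] x [-0.0608  0.998   0.0149] F [-0.5838 -0.3441 -0.6975] M [-0.0193  0.0504 -0.0422] o 0.13944622619921276
[[0.5847 0.0844 0.0484]] [[302.4381 206.9579]
 [302.8543 207.2577]]
```

Request:
apply_moves([
  {"x": -3, "y": 5, "z": -3, "spin": 0},
  {"x": -2, "y": 4, "z": -3, "spin": 0},
  {"x": 0, "y": 0, "z": -3, "spin": 0},
  {"x": 0, "y": 0, "z": 0, "spin": 0},
])

```text
time_s: 13.05
position: [0.5813, 0.0903, 0.0948]
tcp_rot: [[-0.066, 0.036, -0.997], [0.998, 0.018, -0.065], [0.016, -0.999, -0.037]]
force: [-1.0, 0.3, -1.2]
opening: 0.135
```

Overshoots a bit; correct (+3, −4).

Request:
apply_moves([
  {"x": 2, "y": -2.5, "z": 0, "spin": 0},
  {"x": 0, "y": 0, "z": -2, "spin": 0},
  {"x": 0, "y": 0, "z": -1, "spin": 0},
  {"x": 0, "y": 0, "z": 0, "spin": 0},
])

```text
time_s: 13.45
position: [0.5836, 0.0883, 0.0917]
tcp_rot: [[-0.067, 0.036, -0.997], [0.998, 0.018, -0.066], [0.016, -0.999, -0.037]]
force: [0.8, 0.1, -1.3]
opening: 0.131
```

Request:
apply_moves([
  {"x": 1, "y": -2, "z": -1, "spin": 0},
  {"x": 0, "y": 0, "z": -3, "spin": 0},
  {"x": 0, "y": 0, "z": -3, "spin": 0},
  {"x": 0, "y": 0, "z": -2, "spin": 0},
])

```text
time_s: 13.85
position: [0.5852, 0.0855, 0.0823]
tcp_rot: [[-0.066, 0.037, -0.997], [0.998, 0.018, -0.065], [0.015, -0.999, -0.038]]
force: [0.8, 0.2, -1.6]
opening: 0.133
```

Request:
apply_moves([
  {"x": 0, "y": 0, "z": -3, "spin": 0},
  {"x": 0, "y": 0, "z": -3, "spin": 0},
  {"x": 0, "y": 0, "z": -2, "spin": 0},
])

```text
time_s: 14.15
position: [0.585, 0.0855, 0.0733]
tcp_rot: [[-0.066, 0.037, -0.997], [0.998, 0.018, -0.065], [0.016, -0.999, -0.038]]
force: [-0.5, -0.5, -0.4]
opening: 0.134
```

```bash
sed -i 's/^C=np.*/C=np.array([.6244,.0754]); OFF=np.array([.0018,-.0020])/' h.py; python3 - <<'E'
from h import *
plan(6)
E
```

```text
14.15 p [0.585  0.0855 0.0733] y [ 0.0366  0.018  -0.9992] x [-0.066   0.9977  0.0155] F [-0.4886 -0.4669 -0.4034] M [ 0.0368  0.0228 -0.0655] o 0.1338409622463287
phi 7.495670079269086 r 42.966388431663034 F_r 0.33702658142708575 F_t(motion dir) 0.5857869621207673 clear of edge mm 27.600190602774163
   1.495670079269086 [-1.1 -4.4]
   -4.504329920730914 [-0.6 -4.5]
   -10.504329920730914 [-0.1 -4.5]
   -16.504329920730914 [ 0.4 -4.5]
   -22.504329920730914 [ 0.8 -4.4]
   -28.504329920730914 [ 1.3 -4.3]
```

Request:
apply_moves([
  {"x": -0.6, "y": -2.2, "z": 0, "spin": 0},
  {"x": -0.5, "y": -4.4, "z": 0, "spin": 0},
  {"x": 0, "y": -4.5, "z": 0, "spin": 0},
])

```text
time_s: 14.45
position: [0.5835, 0.0767, 0.0729]
tcp_rot: [[-0.065, 0.036, -0.997], [0.998, 0.023, -0.064], [0.02, -0.999, -0.037]]
force: [-0.1, 3.9, -1.8]
opening: 0.136
```

```bash
python3 - <<'E'
from h import *
plan(6,4)
E
```

```text
14.45 p [0.5835 0.0767 0.0729] y [ 0.0361  0.0225 -0.9991] x [-0.0646  0.9977  0.0202] F [-0.1098  3.8939 -1.7925] M [1.2123 0.0365 0.0437] o 0.13627280751836746
phi -4.524384326133557 r 42.84515166235633 F_r 0.40611035939206025 F_t(motion dir) -3.8743280310664474 clear of edge mm 27.712604259383617
   -8.524384326133557 [-0.3 -3. ]
   -12.524384326133557 [ 0.1 -3. ]
   -16.524384326133557 [ 0.3 -3. ]
   -20.524384326133557 [ 0.5 -3. ]
   -24.524384326133557 [ 0.7 -2.9]
   -28.524384326133557 [ 0.9 -2.9]
```

Request:
apply_moves([
  {"x": -0.1, "y": -3, "z": 0, "spin": 0},
  {"x": 0.2, "y": -3, "z": 0, "spin": 0},
])

```text
time_s: 14.65
position: [0.583, 0.0713, 0.0729]
tcp_rot: [[-0.064, 0.035, -0.997], [0.998, 0.025, -0.063], [0.023, -0.999, -0.037]]
force: [-0.0, 4.5, -1.2]
opening: 0.133
```

Request:
apply_moves([
  {"x": 0.4, "y": -3, "z": 0, "spin": 0},
])

```text
time_s: 14.75
position: [0.5832, 0.0683, 0.0729]
tcp_rot: [[-0.063, 0.035, -0.997], [0.998, 0.025, -0.062], [0.023, -0.999, -0.036]]
force: [-0.2, 5.4, -1.6]
opening: 0.133
```

Request:
apply_moves([
  {"x": 0.7, "y": -3, "z": 0, "spin": 0},
])

```text
time_s: 14.85
position: [0.5836, 0.0653, 0.0729]
tcp_rot: [[-0.063, 0.034, -0.997], [0.998, 0.026, -0.062], [0.024, -0.999, -0.036]]
force: [-1.6, 4.8, -1.7]
opening: 0.134
```

```bash
python3 - <<'E'
from h import *
plan(6,4)
E
```

```text
14.85 p [0.5836 0.0653 0.0729] y [ 0.0342  0.0258 -0.9991] x [-0.0631  0.9977  0.0236] F [-1.5951  4.8444 -1.7355] M [ 1.1906  0.1089 -0.0011] o 0.1344338012529009
phi -19.65395984674165 r 43.38189742229456 F_r 0.6625571329939047 F_t(motion dir) -5.057155999537748 clear of edge mm 25.85543891166307
   -23.65395984674165 [ 1.  -2.9]
   -27.65395984674165 [ 0.9 -2.9]
   -31.65395984674165 [ 1.1 -2.8]
   -35.65395984674165 [ 1.3 -2.7]
   -39.65395984674165 [ 1.4 -2.6]
   -43.65395984674165 [ 1.6 -2.5]
```

Request:
apply_moves([
  {"x": 1.0, "y": -2.9, "z": 0, "spin": 0},
])

```text
time_s: 14.95
position: [0.584, 0.0628, 0.0729]
tcp_rot: [[-0.062, 0.033, -0.998], [0.998, 0.027, -0.061], [0.025, -0.999, -0.034]]
force: [0.2, 7.7, -0.6]
opening: 0.134
```

Request:
apply_moves([
  {"x": 1.1, "y": -2.9, "z": 0, "spin": 0},
])

```text
time_s: 15.05
position: [0.5843, 0.0608, 0.0728]
tcp_rot: [[-0.061, 0.031, -0.998], [0.998, 0.03, -0.06], [0.028, -0.999, -0.033]]
force: [-0.9, 8.4, 0.7]
opening: 0.135
```

Request:
apply_moves([
  {"x": 1.3, "y": -2.8, "z": 0, "spin": 0},
])

```text
time_s: 15.15
position: [0.5847, 0.0592, 0.0727]
tcp_rot: [[-0.059, 0.029, -0.998], [0.998, 0.032, -0.058], [0.031, -0.999, -0.031]]
force: [0.0, 8.4, 0.2]
opening: 0.138
```

```bash
python3 - <<'E'
from h import *
plan(6,4)
E
```

```text
15.15 p [0.5847 0.0592 0.0727] y [ 0.029   0.0324 -0.9991] x [-0.0594  0.9978  0.0307] F [0.0475 8.4493 0.2241] M [2.1032 0.2554 0.053 ] o 0.13757069774997463
phi -27.774994346527357 r 43.83280686134623 F_r -2.7793615671631926 F_t(motion dir) -7.979451616153978 clear of edge mm 23.783461021908117
   -31.774994346527357 [ 1.9 -2.5]
   -35.77499434652736 [ 1.3 -2.7]
   -39.77499434652736 [ 1.4 -2.6]
   -43.77499434652736 [ 1.6 -2.5]
   -47.77499434652736 [ 1.8 -2.4]
   -51.77499434652736 [ 2.  -2.3]
```

Request:
apply_moves([
  {"x": 1.8, "y": -3, "z": 0, "spin": 0},
])

```text
time_s: 15.25
position: [0.5854, 0.0577, 0.0727]
tcp_rot: [[-0.058, 0.027, -0.998], [0.998, 0.036, -0.057], [0.034, -0.999, -0.029]]
force: [-1.2, 7.2, 0.7]
opening: 0.142
```

Request:
apply_moves([
  {"x": 1.5, "y": -3, "z": 0, "spin": 0},
])

```text
time_s: 15.35
position: [0.5858, 0.0562, 0.0727]
tcp_rot: [[-0.057, 0.024, -0.998], [0.998, 0.039, -0.056], [0.037, -0.999, -0.026]]
force: [-0.6, 8.3, 0.9]
opening: 0.147
```

```bash
python3 - <<'E'
from h import *
plan(3,4)
E
```

```text
15.35 p [0.5858 0.0562 0.0727] y [ 0.024   0.0389 -0.999 ] x [-0.0566  0.9977  0.0374] F [-0.6202  8.3177  0.922 ] M [2.1234 0.305  0.0812] o 0.14669367151203921
phi -31.970238484226666 r 43.946704559741406 F_r -2.6897741909155957 F_t(motion dir) -7.895403496041315 clear of edge mm 22.281852644066298
   -35.97023848422667 [ 2.1 -2.3]
   -39.97023848422667 [ 1.5 -2.6]
   -43.97023848422667 [ 1.6 -2.5]
```

```bash
python3 - <<'E'
from h import *
crop("side",260,150,80,75,8,"s15.png"); s=st(); np.set_printoptions(suppress=True,precision=1)
for h in(.008,-.011,-.03): print(h,(proj("side",s['position']+s['tcp_rot'][:,1]*h)[0]-[260,150]+.5)*8)
E
```

```text
15.4 p [0.5859 0.0559 0.0727] y [ 0.0241  0.0389 -0.999 ] x [-0.0563  0.9977  0.0375] F [-0.8291  9.0704  0.5641] M [2.1871 0.3434 0.0458] o 0.1456262707689594
0.008 [385.3 395.3]
-0.011 [387.7 339.6]
-0.03 [390.2 283.3]
```

View pics/s15.png

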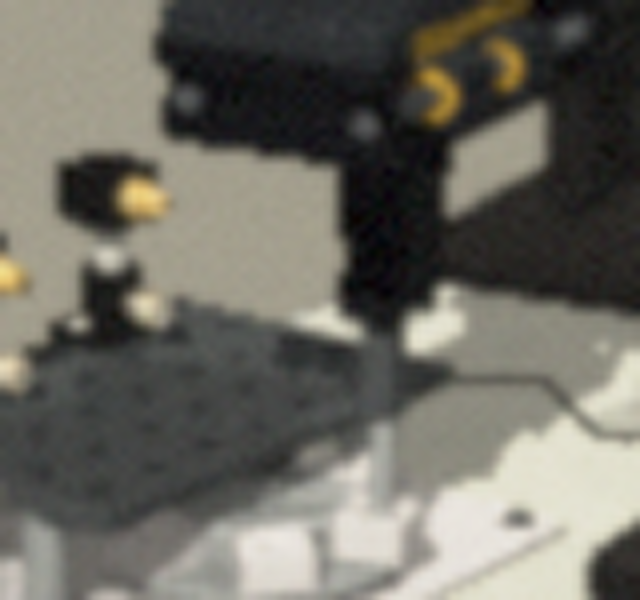

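Request:
apply_moves([
  {"x": -1, "y": 2.2, "z": 0, "spin": 0},
  {"x": -0.6, "y": 1.2, "z": 0, "spin": 0},
])

```text
time_s: 15.6
position: [0.5839, 0.0604, 0.073]
tcp_rot: [[-0.055, 0.023, -0.998], [0.998, 0.042, -0.054], [0.04, -0.999, -0.025]]
force: [0.6, 3.8, 0.3]
opening: 0.133
```

```bash
python3 - <<'E'
from h import *
plan(3,4)
E
```

```text
15.6 p [0.5839 0.0604 0.073 ] y [ 0.0232  0.0415 -0.9989] x [-0.0548  0.9977  0.0402] F [0.5704 3.8136 0.302 ] M [ 1.035  -0.0156  0.075 ] o 0.13339964815600974
phi -25.988478457770533 r 44.21356222470089 F_r -1.6662509911290533 F_t(motion dir) -3.477529387636223 clear of edge mm 24.743680565640062
   -29.988478457770533 [ 2.1 -2.5]
   -33.98847845777053 [ 1.2 -2.8]
   -37.98847845777053 [ 1.4 -2.7]
```

Request:
apply_moves([
  {"x": -0.4, "y": 1.5, "z": 0, "spin": 0},
  {"x": 0, "y": 0, "z": 0, "spin": 0},
])

```text
time_s: 15.8
position: [0.584, 0.0611, 0.0733]
tcp_rot: [[-0.056, 0.024, -0.998], [0.998, 0.04, -0.055], [0.039, -0.999, -0.026]]
force: [-0.2, 3.2, -0.2]
opening: 0.133
```

Request:
apply_moves([
  {"x": 0, "y": 0, "z": 0, "spin": 0},
  {"x": 0, "y": 0, "z": 0, "spin": 0},
  {"x": 0, "y": 0, "z": 0, "spin": 0},
  {"x": 0, "y": 0, "z": 0, "spin": 0},
], grip=30)

```text
time_s: 16.2
position: [0.5854, 0.0571, 0.0737]
tcp_rot: [[-0.058, 0.026, -0.998], [0.998, 0.034, -0.057], [0.032, -0.999, -0.028]]
force: [-0.2, 1.0, 0.1]
opening: 0.33
```

```bash
python3 - <<'E'
from h import *
crop("side",260,150,80,75,8,"s16.png"); s=st()
E
```

```text
16.25 p [0.5854 0.0571 0.0736] y [ 0.0265  0.0341 -0.9991] x [-0.0575  0.9978  0.0325] F [ 0.5999  0.1665 -0.5718] M [0.0552 0.0152 0.0195] o 0.33625999656161965
```

View pics/s16.png

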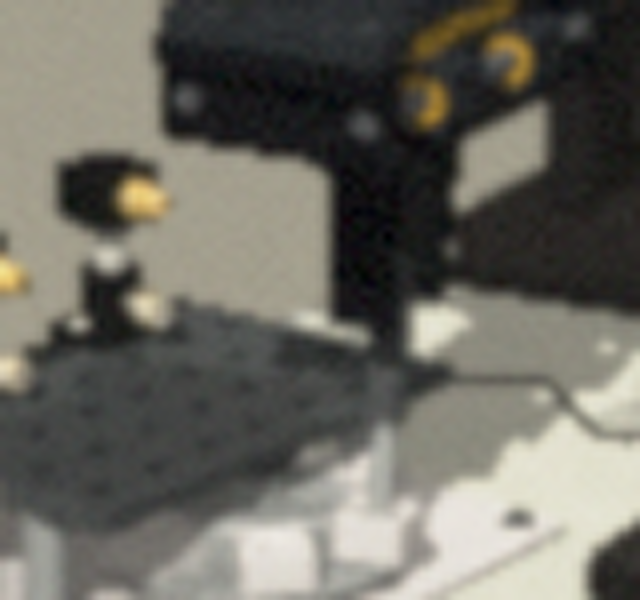

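Request:
apply_moves([
  {"x": 0, "y": 1, "z": -4, "spin": 0},
  {"x": 0, "y": 1, "z": -4, "spin": 0},
  {"x": 0, "y": 0, "z": -4, "spin": 0},
])

```text
time_s: 16.55
position: [0.5861, 0.0587, 0.0614]
tcp_rot: [[-0.058, 0.028, -0.998], [0.998, 0.033, -0.057], [0.032, -0.999, -0.03]]
force: [0.0, 0.6, -0.3]
opening: 0.344
```

Request:
apply_moves([
  {"x": 0, "y": 0, "z": -4, "spin": 0},
  {"x": 0, "y": 0, "z": -3, "spin": 0},
  {"x": 0, "y": 0, "z": 0, "spin": 0},
])

```text
time_s: 16.85
position: [0.5852, 0.0589, 0.0526]
tcp_rot: [[-0.058, 0.026, -0.998], [0.998, 0.033, -0.057], [0.032, -0.999, -0.028]]
force: [-0.2, 0.5, 0.2]
opening: 0.347
```

```bash
python3 - <<'E'
from h import *
crop("side",260,150,80,75,8,"s17.png"); s=st()
E
```

```text
16.9 p [0.5853 0.0589 0.0527] y [ 0.026   0.0334 -0.9991] x [-0.0579  0.9978  0.0319] F [-0.2363  0.2245  0.161 ] M [-0.0354  0.0649 -0.0497] o 0.34231925734498975
```

View pics/s17.png

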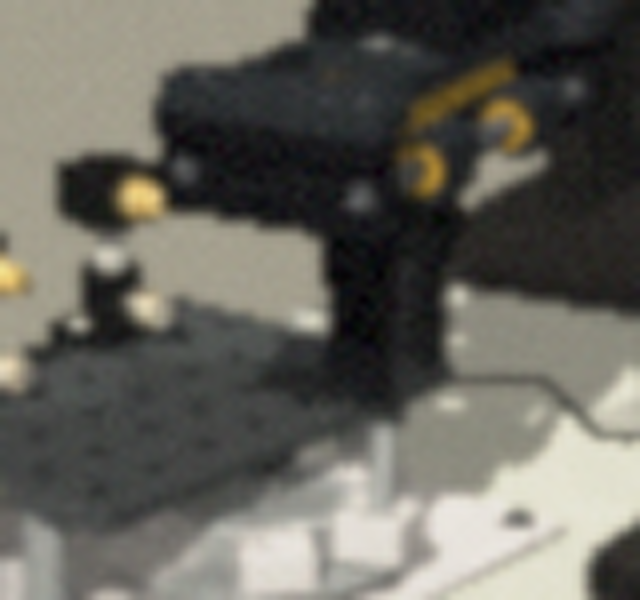

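Request:
apply_moves([
  {"x": 0, "y": 0, "z": 0, "spin": 0},
  {"x": 0, "y": 0, "z": 0, "spin": 0},
  {"x": 0, "y": 0, "z": 0, "spin": 0},
  {"x": 0, "y": 0, "z": 0, "spin": 0},
  {"x": 0, "y": 0, "z": 0, "spin": 0},
], grip=0)

```text
time_s: 17.4
position: [0.5848, 0.0637, 0.0533]
tcp_rot: [[-0.053, 0.026, -0.998], [0.998, 0.042, -0.051], [0.041, -0.999, -0.028]]
force: [0.8, 4.2, 0.5]
opening: 0.137
```

```bash
python3 - <<'E'
from h import *
plan(4,4)
E
```

```text
17.4 p [0.5848 0.0637 0.0533] y [ 0.0256  0.0422 -0.9988] x [-0.0526  0.9978  0.0408] F [0.806  4.1643 0.5092] M [ 0.8935 -0.1225  0.0209] o 0.13666721301051712
phi -22.090231881376088 r 42.55177909545051 F_r -1.735447509045895 F_t(motion dir) -3.870438243942811 clear of edge mm 24.429060641213226
   -26.090231881376088 [ 0.3 -3. ]
   -30.090231881376088 [ 1.  -2.8]
   -34.090231881376084 [ 1.2 -2.8]
   -38.090231881376084 [ 1.4 -2.7]
```

Request:
apply_moves([
  {"x": 0.6, "y": -2.5, "z": 0, "spin": 0},
])

```text
time_s: 17.5
position: [0.5849, 0.0633, 0.0534]
tcp_rot: [[-0.051, 0.025, -0.998], [0.998, 0.045, -0.05], [0.044, -0.999, -0.027]]
force: [-0.1, 5.8, -0.2]
opening: 0.139
```

Request:
apply_moves([
  {"x": 0.8, "y": -2.8, "z": 0, "spin": 0},
])

```text
time_s: 17.6
position: [0.585, 0.0628, 0.0533]
tcp_rot: [[-0.05, 0.024, -0.998], [0.998, 0.049, -0.049], [0.048, -0.999, -0.026]]
force: [0.1, 7.7, -0.5]
opening: 0.137
```

Request:
apply_moves([
  {"x": 1.0, "y": -2.8, "z": 0, "spin": 0},
])

```text
time_s: 17.7
position: [0.5851, 0.0626, 0.0532]
tcp_rot: [[-0.048, 0.022, -0.999], [0.997, 0.054, -0.047], [0.053, -0.998, -0.025]]
force: [0.5, 7.6, -0.5]
opening: 0.137
```

```bash
python3 - <<'E'
from h import *
plan(4,4)
E
```

```text
17.7 p [0.5851 0.0626 0.0532] y [ 0.022   0.0537 -0.9983] x [-0.0478  0.9975  0.0526] F [ 0.4883  7.6491 -0.4517] M [1.7042 0.0511 0.0106] o 0.13707603054005355
phi -23.616931317744047 r 42.53406415257206 F_r -2.4163345006025456 F_t(motion dir) -7.274013299235565 clear of edge mm 23.97247735660821
   -27.616931317744047 [ 0.4 -3. ]
   -31.616931317744047 [ 1.1 -2.8]
   -35.61693131774405 [ 1.3 -2.7]
   -39.61693131774405 [ 1.4 -2.6]
```

Request:
apply_moves([
  {"x": 1.6, "y": -4.5, "z": 0, "spin": 0},
])

```text
time_s: 17.8
position: [0.5853, 0.0614, 0.0531]
tcp_rot: [[-0.045, 0.019, -0.999], [0.997, 0.059, -0.044], [0.058, -0.998, -0.022]]
force: [-0.3, 10.0, -0.5]
opening: 0.141
```

Request:
apply_moves([
  {"x": 1.8, "y": -5, "z": 0, "spin": 0},
])

```text
time_s: 17.9
position: [0.5855, 0.0603, 0.053]
tcp_rot: [[-0.042, 0.016, -0.999], [0.997, 0.066, -0.041], [0.065, -0.998, -0.019]]
force: [-0.4, 11.4, -0.0]
opening: 0.141
```

```bash
python3 - <<'E'
from h import *
plan(1,4)
E
```

```text
17.9 p [0.5855 0.0603 0.053 ] y [ 0.0162  0.0662 -0.9977] x [-0.0423  0.997   0.0655] F [-0.3637 11.4007 -0.0059] M [2.5944 0.052  0.0082] o 0.1411586622762284
phi -26.727263748502576 r 42.76678917995202 F_r -3.145352376906548 F_t(motion dir) -10.964490435021736 clear of edge mm 23.198340237788017
   -30.727263748502576 [ 0.8 -2.9]
```

Request:
apply_moves([
  {"x": 2.5, "y": -6, "z": 0, "spin": 0},
])

```text
time_s: 18.0
position: [0.586, 0.0589, 0.0529]
tcp_rot: [[-0.039, 0.012, -0.999], [0.997, 0.074, -0.038], [0.074, -0.997, -0.015]]
force: [-0.8, 13.4, 0.4]
opening: 0.142
```

Request:
apply_moves([
  {"x": 2.8, "y": -6.5, "z": 0, "spin": 0},
])

```text
time_s: 18.1
position: [0.5862, 0.0576, 0.0528]
tcp_rot: [[-0.035, 0.007, -0.999], [0.996, 0.084, -0.034], [0.083, -0.996, -0.01]]
force: [-2.0, 15.3, 0.4]
opening: 0.145
```

```bash
python3 - <<'E'
from h import *
plan(1,4)
E
```

```text
18.1 p [0.5862 0.0576 0.0528] y [ 0.007   0.0836 -0.9965] x [-0.0349  0.9959  0.0833] F [-2.     15.3024  0.42  ] M [3.2613 0.2379 0.0137] o 0.14487692489448153
phi -30.443505757711613 r 42.979324179039814 F_r -3.760730795681445 F_t(motion dir) -14.967677190592989 clear of edge mm 22.054566161820397
   -34.44350575771161 [ 1.2 -2.8]
```

Request:
apply_moves([
  {"x": 3.0, "y": -7, "z": 0, "spin": 0},
  {"x": 3.0, "y": -7, "z": 0, "spin": 0},
])

```text
time_s: 18.3
position: [0.5867, 0.0556, 0.0527]
tcp_rot: [[-0.026, -0.004, -1.0], [0.994, 0.105, -0.026], [0.105, -0.994, 0.002]]
force: [-0.5, 15.8, 1.3]
opening: 0.15
```

```bash
python3 - <<'E'
from h import *
crop("side",260,150,80,75,8,"s18.png")
plan(1,4)
E
```

```text
18.35 p [0.5869 0.0553 0.0526] y [-0.0045  0.1054 -0.9944] x [-0.0255  0.9941  0.1055] F [-0.907  15.4856  1.7629] M [ 3.6288  0.293  -0.0268] o 0.14595061862443628
phi -33.670241038518796 r 43.29690312055989 F_r -5.66639305574593 F_t(motion dir) -14.440517676585625 clear of edge mm 21.034323169113335
   -37.670241038518796 [ 1.6 -2.6]
```

View pics/s18.png

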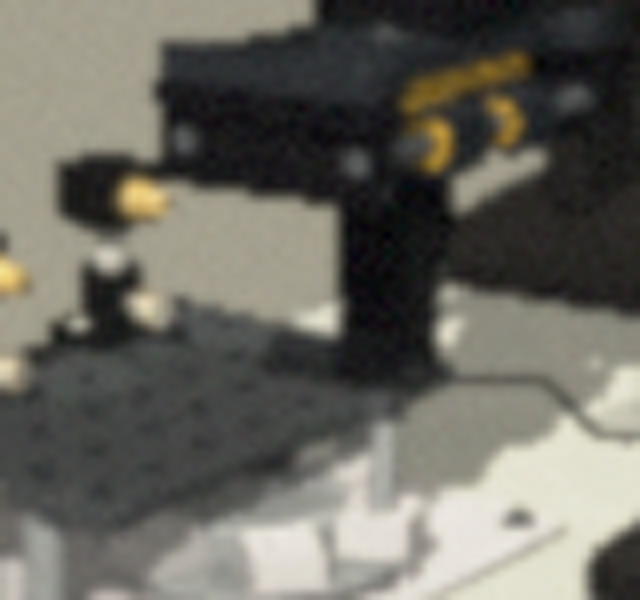

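Request:
apply_moves([
  {"x": -1.5, "y": 4, "z": 0, "spin": 0},
])

```text
time_s: 18.45
position: [0.5852, 0.0618, 0.0529]
tcp_rot: [[-0.024, -0.005, -1.0], [0.994, 0.109, -0.024], [0.11, -0.994, 0.002]]
force: [1.9, -1.3, 0.4]
opening: 0.134
```

```bash
python3 - <<'E'
from h import *
plan(1,4)
E
```

```text
18.45 p [0.5852 0.0618 0.0529] y [-0.0048  0.1095 -0.994 ] x [-0.0238  0.9937  0.1096] F [ 1.8606 -1.3278  0.361 ] M [-0.2325 -0.1194 -0.0063] o 0.13384125066999278
phi -24.7335606682516 r 42.62357243078755 F_r -1.4276011049131203 F_t(motion dir) 1.7852459448074742 clear of edge mm 23.71429892371981
   -28.7335606682516 [ 0.6 -3. ]
```

Request:
apply_moves([
  {"x": 0, "y": -0.5, "z": 4, "spin": 0},
  {"x": 0, "y": 0, "z": 5, "spin": 0},
  {"x": 0, "y": 0, "z": 6, "spin": 0},
])

```text
time_s: 18.75
position: [0.585, 0.0613, 0.0682]
tcp_rot: [[-0.026, -0.005, -1.0], [0.994, 0.108, -0.026], [0.108, -0.994, 0.003]]
force: [-1.2, 0.0, -0.6]
opening: 0.134
```

```bash
python3 - <<'E'
from h import *
crop("side",260,140,80,75,8,"s19.png")
st()
E
```

```text
18.8 p [0.5858 0.0612 0.0693] y [-0.0033  0.1079 -0.9942] x [-0.0259  0.9938  0.1079] F [-0.049   0.4057 -0.3928] M [-0.0342 -0.0258 -0.0281] o 0.14006571234371304
```

View pics/s19.png

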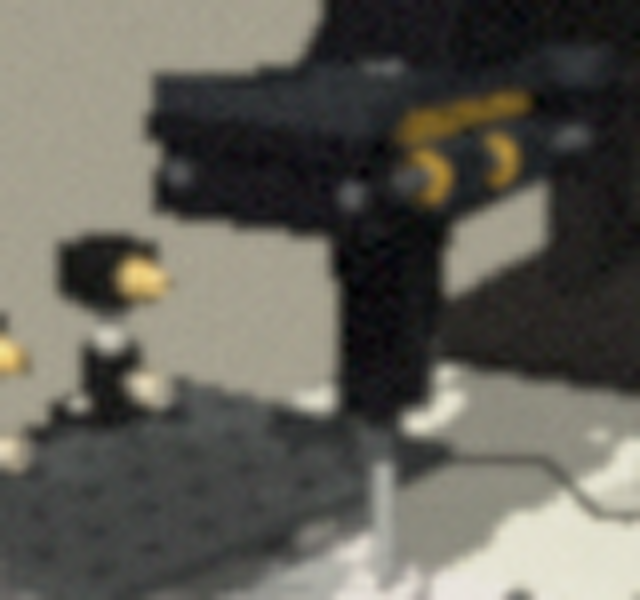

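Request:
apply_moves([
  {"x": 0, "y": 0, "z": 12, "spin": 0},
  {"x": 0, "y": 0, "z": 12, "spin": 0},
  {"x": -8, "y": 8, "z": 12, "spin": 0},
  {"x": -25, "y": 35, "z": 0, "spin": 0},
  {"x": -25, "y": 35, "z": 0, "spin": 0},
  {"x": -25, "y": 35, "z": 0, "spin": 0},
  {"x": -25, "y": 35, "z": 0, "spin": 0},
  {"x": -10, "y": 15, "z": 0, "spin": 0},
  {"x": 0, "y": 0, "z": 0, "spin": 0},
])

```text
time_s: 19.7
position: [0.4626, 0.2272, 0.1163]
tcp_rot: [[-0.021, 0.006, -1.0], [0.994, 0.107, -0.021], [0.107, -0.994, -0.008]]
force: [0.5, -0.8, -0.8]
opening: 0.136
```

```bash
python3 - <<'E'
from h import *
st();crop("side",280,150,110,100,6,"s20.png"); st()
crop("top",290,140,80,50,10,"t20.png")
E
```

```text
19.7 p [0.4626 0.2272 0.1163] y [ 0.0062  0.1071 -0.9942] x [-0.0214  0.994   0.1069] F [ 0.5105 -0.7525 -0.775 ] M [-0.0582  0.0256  0.0487] o 0.13630120254673944
19.75 p [0.4635 0.2265 0.1163] y [ 0.0069  0.1069 -0.9942] x [-0.0208  0.9941  0.1068] F [-0.2768 -0.4602 -0.782 ] M [-0.0552  0.0639  0.0032] o 0.13419183640261684
```

View pics/s20.png

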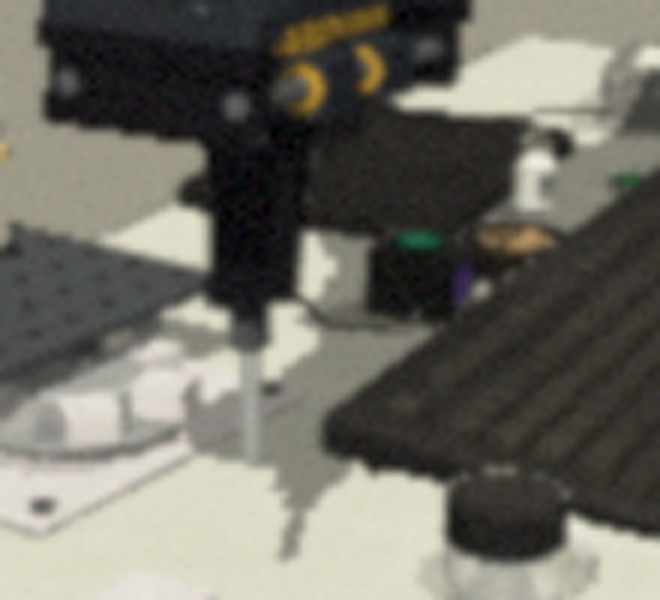

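View pics/t20.png

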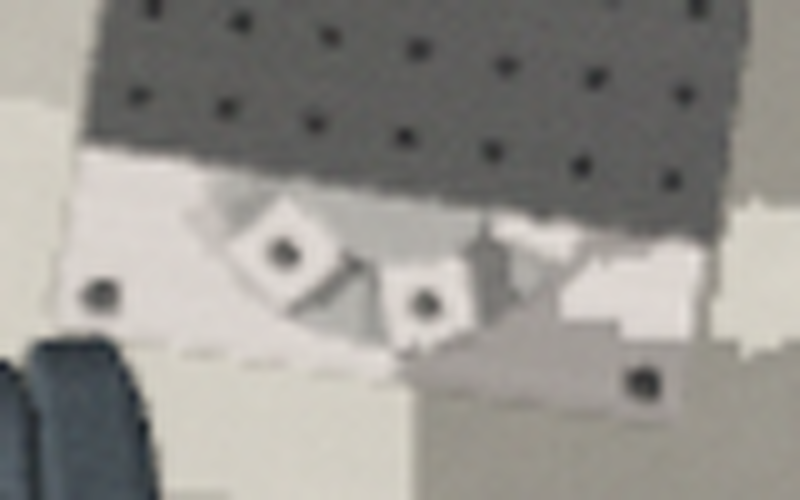

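```bash
python3 - <<'E'
from h import *
tc=lambda x,y:[290+x/10-.5,140+y/10-.5]
H=back("top",[tc(284,252),tc(426,304)],.03)[:,:2]
for P in H:
    r=P-C; print(P,np.linalg.norm(r),np.degrees(np.arctan2(r@yb,-r@xb)))
P=np.array([.463,.227,.1163]); tip=back("side",[280+252/6-.5,150+460/6-.5],.0805); print(tip-P, proj("side",P+[0,0,-.0358]))
E
```

```text
[0.5968885  0.10841507] 0.04297531893733672 41.3021164613939
[0.58209038 0.06813374] 0.04292904371946837 -18.638320377207922
[[-0.00423657  0.00458509 -0.0358    ]] [[320.67085629 225.02558624]]
```

Request:
apply_moves([
  {"x": -10, "y": 11, "z": 0, "spin": 0},
  {"x": -20, "y": 22, "z": 0, "spin": 0},
  {"x": -20, "y": 22, "z": -6, "spin": 0},
  {"x": -10, "y": 11, "z": -6, "spin": 0},
  {"x": -4, "y": 4, "z": -6, "spin": 0},
  {"x": 0, "y": 0, "z": -6, "spin": 0},
  {"x": 0, "y": 0, "z": 0, "spin": 0},
])

```text
time_s: 20.5
position: [0.4047, 0.2951, 0.0922]
tcp_rot: [[-0.01, 0.016, -1.0], [0.994, 0.107, -0.008], [0.107, -0.994, -0.017]]
force: [-0.2, 0.1, -1.6]
opening: 0.133
```

```bash
python3 - <<'E'
from h import *
st();crop("side",295,200,80,90,8,"s21.png"); s=st()
# rescale to fit 600 px high
im=cv2.imread("pics/s21.png"); cv2.imwrite("pics/s21.png",im[120:])
P=s['position']
np.set_printoptions(precision=1,suppress=True)
for o in [(0,0,-.0355),(-.0027,.0063,-.0355)]: print((proj("side",P+np.array(o))[0]-[295,215]+.5)*8)
print("hole",(proj("side",[.3953,.3037,.03])[0]-[295,215]+.5)*8)
E
```

```text
20.5 p [0.4047 0.2951 0.0922] y [ 0.0163  0.1072 -0.9941] x [-0.0102  0.9942  0.107 ] F [-0.1599  0.0875 -1.6402] M [-0.0584  0.0394  0.0346] o 0.13283399814384408
20.55 p [0.405  0.2951 0.0925] y [ 0.0167  0.1074 -0.9941] x [-0.0099  0.9942  0.1072] F [0.1926 0.1453 0.2662] M [-0.0756  0.0198  0.0024] o 0.13560912598680494
[297.2 317.8]
[296.2 331.1]
hole [316. 442.]
```

View pics/s21.png

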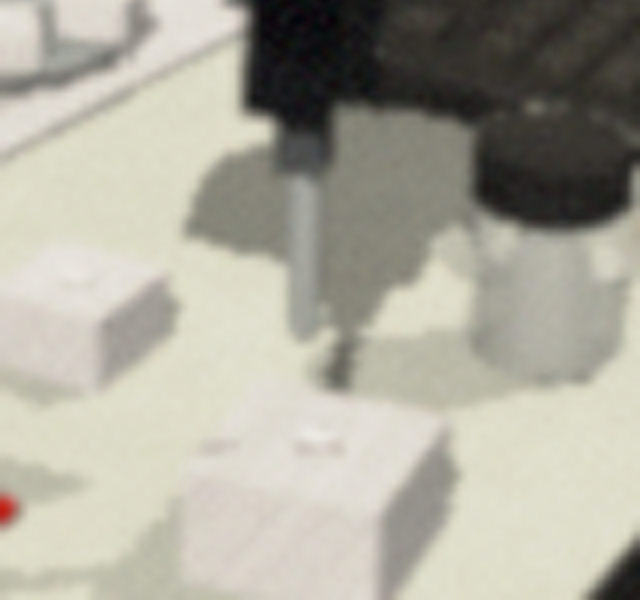

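```bash
python3 - <<'E'
from h import *
np.set_printoptions(precision=4,suppress=True)
f=lambda x,y:[295+x/8-.5,215+y/8-.5]
for z in(.055,.057,.059): print(z,back("side",f(306,338),z)-[.405,.2951,0])
print(back("side",f(319,438),.03))
E
```

```text
0.055 [[-0.0047  0.005   0.055 ]]
0.057 [[-0.0063  0.0084  0.057 ]]
0.059 [[-0.0079  0.0119  0.059 ]]
[[0.3955 0.3016 0.03  ]]
```

Request:
apply_moves([
  {"x": -3, "y": 1.5, "z": -5, "spin": 0},
  {"x": -2, "y": 1.4, "z": -5, "spin": 0},
  {"x": 0, "y": 0, "z": -5, "spin": 0},
  {"x": 0, "y": 0, "z": -2, "spin": 0},
  {"x": 0, "y": 0, "z": 0, "spin": 0},
])

```text
time_s: 21.05
position: [0.4022, 0.2968, 0.074]
tcp_rot: [[-0.006, 0.019, -1.0], [0.994, 0.108, -0.004], [0.107, -0.994, -0.019]]
force: [0.4, -0.0, -0.5]
opening: 0.133
```

```bash
python3 - <<'E'
from h import *
st();crop("side",305,230,60,60,10,"s22.png"); s=st()
E
```

```text
21.05 p [0.4022 0.2968 0.074 ] y [ 0.0188  0.1076 -0.994 ] x [-0.0064  0.9942  0.1075] F [ 0.4406 -0.0178 -0.4902] M [-0.0115  0.0512  0.0207] o 0.1334467065455104
21.1 p [0.4022 0.2968 0.0741] y [ 0.019   0.1076 -0.994 ] x [-0.0064  0.9942  0.1075] F [-0.6688  1.133  -0.5264] M [-0.0219  0.0226  0.0074] o 0.13350779558195575
```

View pics/s22.png

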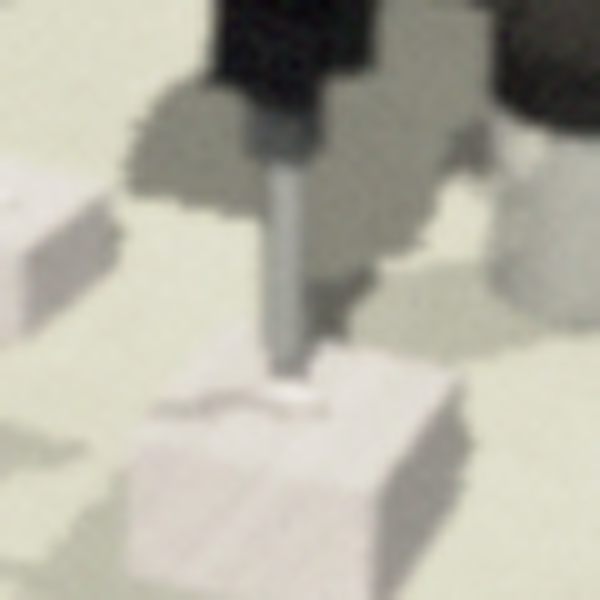

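Request:
apply_moves([
  {"x": -1.5, "y": 0, "z": -1, "spin": 0},
  {"x": 0, "y": 0, "z": -2, "spin": 0},
  {"x": 0, "y": 0, "z": -2, "spin": 0},
  {"x": 0, "y": 0, "z": -2, "spin": 0},
])

```text
time_s: 21.5
position: [0.4012, 0.2971, 0.0673]
tcp_rot: [[-0.007, 0.021, -1.0], [0.994, 0.108, -0.004], [0.108, -0.994, -0.021]]
force: [-0.3, 0.6, -1.2]
opening: 0.135
```

Request:
apply_moves([
  {"x": 0, "y": 0, "z": -1.5, "spin": 0},
  {"x": 0, "y": 0, "z": -1.5, "spin": 0},
])

```text
time_s: 21.7
position: [0.4005, 0.2974, 0.0643]
tcp_rot: [[-0.006, 0.019, -1.0], [0.994, 0.109, -0.004], [0.109, -0.994, -0.02]]
force: [-2.0, 1.0, 5.4]
opening: 0.134
```

```bash
python3 - <<'E'
from h import *
crop("side",305,230,60,60,10,"s23.png"); s=st()
E
```

```text
21.75 p [0.4002 0.2973 0.0641] y [ 0.0187  0.1086 -0.9939] x [-0.006   0.9941  0.1085] F [-2.5469  1.6034  2.687 ] M [0.4376 0.4094 0.1232] o 0.13573239398395387
```

View pics/s23.png

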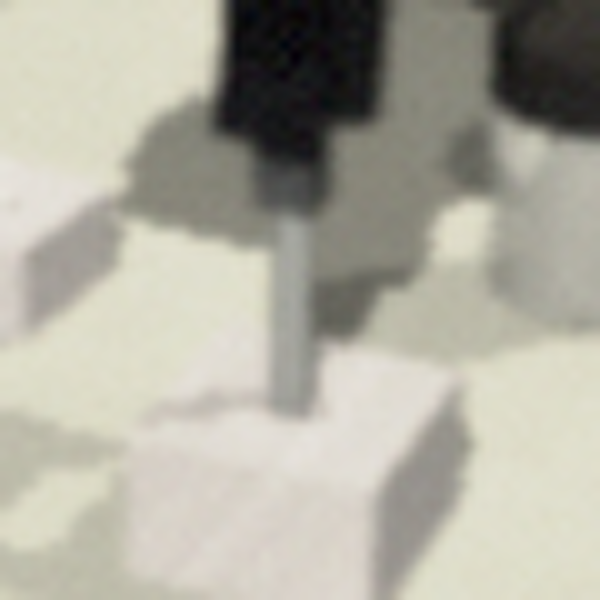

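Request:
apply_moves([
  {"x": -1.2, "y": 0.6, "z": 0, "spin": 0},
  {"x": -0.5, "y": 0.3, "z": -1.5, "spin": 0},
])

```text
time_s: 21.95
position: [0.3988, 0.2983, 0.0626]
tcp_rot: [[-0.007, 0.02, -1.0], [0.994, 0.109, -0.004], [0.108, -0.994, -0.02]]
force: [-1.0, -0.2, -1.3]
opening: 0.133
```

Request:
apply_moves([
  {"x": 0, "y": 0, "z": -1.5, "spin": 0},
])

```text
time_s: 22.05
position: [0.3988, 0.2983, 0.0609]
tcp_rot: [[-0.007, 0.02, -1.0], [0.994, 0.108, -0.005], [0.108, -0.994, -0.021]]
force: [-0.6, 0.4, -0.8]
opening: 0.133
```

```bash
python3 - <<'E'
from h import *
s=st()
E
```

```text
22.05 p [0.3988 0.2983 0.0609] y [ 0.0199  0.1084 -0.9939] x [-0.0068  0.9941  0.1083] F [-0.6351  0.418  -0.7686] M [0.0059 0.2138 0.0092] o 0.13341067849358043
```

Request:
apply_moves([
  {"x": 0, "y": 0, "z": -2, "spin": 0},
  {"x": 0, "y": 0, "z": -2, "spin": 0},
])

```text
time_s: 22.25
position: [0.3985, 0.2984, 0.0565]
tcp_rot: [[-0.006, 0.019, -1.0], [0.994, 0.109, -0.004], [0.108, -0.994, -0.02]]
force: [-1.3, 1.6, -0.1]
opening: 0.137
```

Request:
apply_moves([
  {"x": 0, "y": 0, "z": -2, "spin": 0},
])

```text
time_s: 22.35
position: [0.3983, 0.2985, 0.0543]
tcp_rot: [[-0.006, 0.019, -1.0], [0.994, 0.109, -0.004], [0.109, -0.994, -0.019]]
force: [-1.8, 2.0, 0.5]
opening: 0.133
```

```bash
python3 - <<'E'
from h import *
s=st()
E
```

```text
22.35 p [0.3983 0.2985 0.0543] y [ 0.0188  0.1088 -0.9939] x [-0.0061  0.9941  0.1087] F [-1.8347  1.9851  0.5202] M [0.3532 0.3145 0.0506] o 0.13292838661932585
```

Request:
apply_moves([
  {"x": -1, "y": 3, "z": -0.5, "spin": 0},
])

```text
time_s: 22.45
position: [0.3977, 0.3007, 0.0535]
tcp_rot: [[-0.008, 0.019, -1.0], [0.994, 0.107, -0.005], [0.107, -0.994, -0.02]]
force: [1.2, -9.5, 4.3]
opening: 0.136
```

Request:
apply_moves([
  {"x": -0.5, "y": 4, "z": -0.5, "spin": 0},
])

```text
time_s: 22.55
position: [0.3974, 0.3025, 0.0529]
tcp_rot: [[-0.012, 0.02, -1.0], [0.995, 0.103, -0.01], [0.103, -0.995, -0.021]]
force: [1.1, -16.1, 8.7]
opening: 0.142
```

Request:
apply_moves([
  {"x": 0, "y": 4, "z": -0.5, "spin": 0},
  {"x": 0, "y": 4, "z": -0.5, "spin": 0},
])

```text
time_s: 22.75
position: [0.3974, 0.3041, 0.0523]
tcp_rot: [[-0.023, 0.019, -1.0], [0.996, 0.091, -0.021], [0.09, -0.996, -0.021]]
force: [1.8, -17.2, 9.1]
opening: 0.137
```

```bash
python3 - <<'E'
from h import *
s=st()
E
```

```text
22.75 p [0.3974 0.3041 0.0523] y [ 0.0191  0.0909 -0.9957] x [-0.0228  0.9956  0.0904] F [  1.7503 -17.1517   9.1266] M [-3.6141 -0.304  -0.0244] o 0.13713290842467712
```

Request:
apply_moves([
  {"x": 0, "y": 4, "z": 0, "spin": 0},
  {"x": 0, "y": 4, "z": 0, "spin": 0},
  {"x": 0, "y": 4, "z": 0, "spin": 0},
  {"x": 0, "y": 4, "z": 0, "spin": 0},
])

```text
time_s: 23.15
position: [0.397, 0.3048, 0.0523]
tcp_rot: [[-0.044, 0.016, -0.999], [0.997, 0.063, -0.043], [0.063, -0.998, -0.019]]
force: [3.1, -15.4, 4.9]
opening: 0.141
```

```bash
python3 - <<'E'
from h import *
s=st()
E
```

```text
23.15 p [0.397  0.3048 0.0523] y [ 0.0161  0.0634 -0.9979] x [-0.0439  0.9971  0.0627] F [  3.0577 -15.3518   4.8537] M [-3.5166 -0.6175 -0.0704] o 0.14131406353240225
```

Request:
apply_moves([
  {"x": 0, "y": 4, "z": 0, "spin": 0},
  {"x": 0, "y": 4, "z": 0, "spin": 0},
  {"x": 0, "y": 4, "z": 0, "spin": 0},
  {"x": 0, "y": 4, "z": 0, "spin": 0},
  {"x": 0, "y": 0, "z": 0, "spin": 0},
])

```text
time_s: 23.65
position: [0.3976, 0.3032, 0.0523]
tcp_rot: [[-0.066, 0.013, -0.998], [0.997, 0.031, -0.066], [0.03, -0.999, -0.015]]
force: [1.0, -1.4, -0.2]
opening: 0.135
```

```bash
python3 - <<'E'
from h import *
s=st()
E
```

```text
23.65 p [0.3976 0.3032 0.0523] y [ 0.0133  0.0312 -0.9994] x [-0.0661  0.9974  0.0302] F [ 1.0349 -1.3543 -0.2194] M [-0.4335 -0.1878 -0.0275] o 0.134819369994432
```

Request:
apply_moves([
  {"x": 0, "y": 0, "z": -2, "spin": 0},
  {"x": 0, "y": 0, "z": -3, "spin": 0},
  {"x": 0, "y": 0, "z": -3, "spin": 0},
])

```text
time_s: 23.95
position: [0.3976, 0.3028, 0.0439]
tcp_rot: [[-0.065, 0.013, -0.998], [0.997, 0.031, -0.065], [0.03, -0.999, -0.015]]
force: [-1.7, -1.2, 0.5]
opening: 0.135
```

```bash
python3 - <<'E'
from h import *
s=st()
E
```

```text
23.95 p [0.3976 0.3028 0.0439] y [ 0.0132  0.031  -0.9994] x [-0.0651  0.9974  0.0301] F [-1.7413 -1.223   0.5208] M [-0.1807  0.0889  0.0053] o 0.1354845636797753
```

Request:
apply_moves([
  {"x": 0, "y": 0, "z": -1.5, "spin": 0},
  {"x": 0, "y": 0, "z": -1, "spin": 0},
])

```text
time_s: 24.15
position: [0.3979, 0.3029, 0.042]
tcp_rot: [[-0.067, 0.014, -0.998], [0.997, 0.031, -0.066], [0.03, -0.999, -0.016]]
force: [-2.8, -4.1, 17.9]
opening: 0.132
```

```bash
python3 - <<'E'
from h import *
crop("side",305,220,60,60,10,"s24.png"); s=st()
E
```

```text
24.2 p [0.3978 0.3029 0.0421] y [ 0.014   0.0305 -0.9994] x [-0.0669  0.9973  0.0295] F [-1.5607 -2.4143 10.8229] M [-0.6455  0.2879  0.0491] o 0.13418937978533427
```

View pics/s24.png

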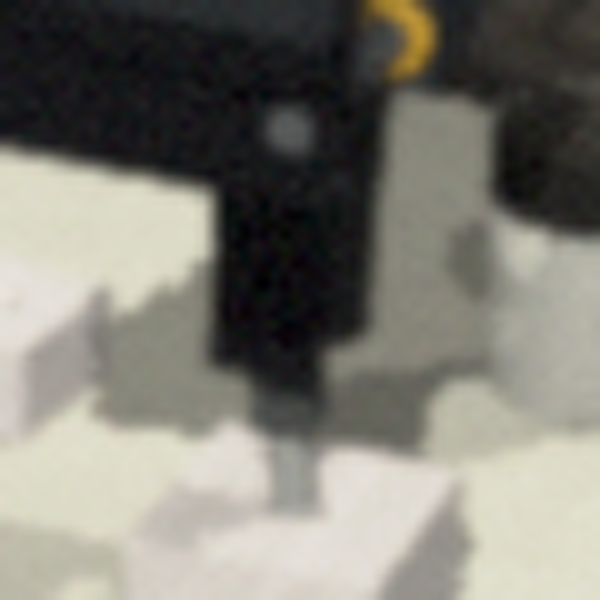

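Request:
apply_moves([
  {"x": 0, "y": 0.5, "z": 0.5, "spin": 0},
  {"x": 0, "y": 0, "z": 0, "spin": 0},
])

```text
time_s: 24.4
position: [0.3976, 0.3029, 0.0426]
tcp_rot: [[-0.069, 0.014, -0.998], [0.997, 0.029, -0.068], [0.028, -0.999, -0.016]]
force: [-0.3, -2.4, 1.6]
opening: 0.132
```

Request:
apply_moves([
  {"x": 0, "y": 0, "z": 0, "spin": 0},
  {"x": 0, "y": 0, "z": 0, "spin": 0},
  {"x": 0, "y": 0, "z": 0, "spin": 0},
  {"x": 0, "y": 0, "z": 0, "spin": 0},
  {"x": 0, "y": 0, "z": 0, "spin": 0},
], grip=36)

```text
time_s: 24.9
position: [0.399, 0.3049, 0.0423]
tcp_rot: [[-0.068, 0.017, -0.998], [0.997, 0.032, -0.067], [0.031, -0.999, -0.019]]
force: [-0.1, -0.6, 0.0]
opening: 0.4
```

Request:
apply_moves([
  {"x": 0, "y": 0, "z": 6, "spin": 0},
  {"x": 0, "y": 0, "z": 12, "spin": 0},
  {"x": 0, "y": 0, "z": 15, "spin": 0},
  {"x": 0, "y": 0, "z": 20, "spin": 0},
  {"x": 0, "y": 0, "z": 20, "spin": 0},
  {"x": 0, "y": 0, "z": 15, "spin": 0},
  {"x": 0, "y": 0, "z": 0, "spin": 0},
])

```text
time_s: 25.6
position: [0.3982, 0.3048, 0.1348]
tcp_rot: [[-0.067, 0.016, -0.998], [0.997, 0.032, -0.067], [0.031, -0.999, -0.018]]
force: [-0.4, -0.6, -0.3]
opening: 0.415
```

```bash
python3 - <<'E'
from h import *
im=crop("side",290,190,110,90,6,"s25.png"); s=st(); cv2.imwrite("pics/s25f.png",im[:,:,::-1])
E
```

```text
25.65 p [0.3977 0.3045 0.134 ] y [ 0.0146  0.0316 -0.9994] x [-0.0672  0.9973  0.0305] F [ 0.1816 -0.2633  0.2896] M [0.0245 0.0014 0.0142] o 0.4139510722892317
```

View pics/s25.png

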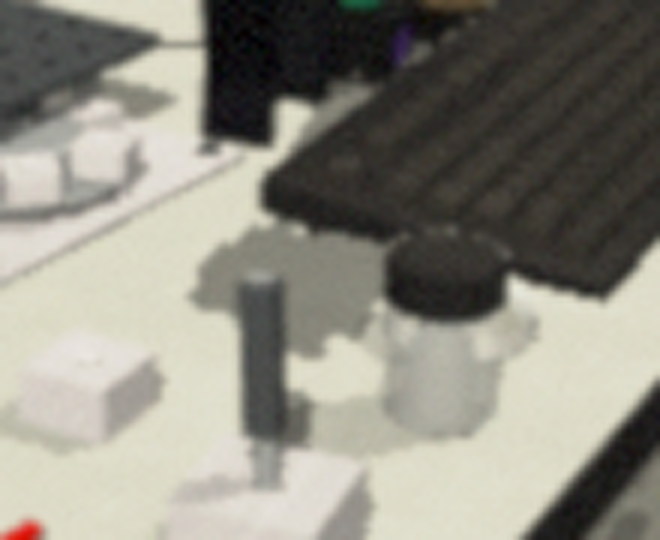

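```bash
python3 - <<'E'
from h import *
print(job.hand_in()); st()
E
```

```text
the job is handed in; nothing more can be done
None
the job is handed in; nothing more can be done
```

I turned the collar with the bar until the pad took load, put the bar back in the larger holder block, and handed the job in at about 26 s. I couldn't measure how far the pad is squashed; I inferred it from the force. No verdict was reported.

**Turning:** I used two collar holes, for about 123° (2.14 rad) in total, measured in the top picture. Effort was 3–5 N while it turned freely, then jumped to about 8 N and rose to 15–15.5 N. By the effort rule in the task, that is about 0.2 mm of squash before release. The most force I read while turning was about 15.8 N.

**After letting go:** the top picture shows the collar's hole 26° past where the second swing began. That fits a squash of roughly 0.1–0.2 mm left, but the picture is too coarse to prove it is above 0.08 mm.

**Putting the bar back:** the bar bottomed in the hole, with the upward force rising to 18 N. The last side picture shows it upright, with about the same length of pin visible as at the start. The gripper was open and clear above it.

**What went wrong or disagreed:**
- **First grip:** it was too high on the handle, so the bar tipped in the jaws at about 8 N. I let it stand in the collar hole and gripped it about 20 mm lower.
- **Tool tilt:** the push left the tool tilted by about 0.11 rad. I straightened it by pushing the bar sideways against the holder's hole, at up to about 17 N, before lowering it fully.
- **Fingertips:** in the side pictures they ended about 20–27 mm higher than the tool description says, so I set the regrip height by the picture.
- **Red look-alike bars:** both fell over in the first seconds, before the arm came near them.
- **Bystanders:** the canister looks unmoved. I made no final check on the petri dish or the filter cube, and I never clearly located the filter cube.

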